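Spread the stacked dishes on the food warmer and switch on its heaters

ROBOT

A 6-joint arm with a two-finger parallel gripper is mounted at the origin on the work surface. World frame = base frame: x ahead of the robot, y to its left, z up, the work surface at z = 0. Lengths are in m, angles in rad, forces in N, time in s.
With the tool pointing down it reaches from about 0.3 to 0.875 m from the base axis. Payload 6.4 kg.
Tool frame: the origin (TCP) lies between the finger pads; the fingertips stand 11 mm ahead of it and the grasp point (between the pads) lies 8 mm behind it (ctrl.tcp_to_tips is the y of the fingertips in the tool frame, in m); y points along the fingers, x is the direction in which the jaws open and shut, and the axes are right-handed (so a half turn about y gives the same grasp; the last joint's range is limited). The gripper opens to 85 mm and grips with 20 to 120 N. Pads are 22 mm wide; open, the fingers measure 114 mm over their backs; the gripper's body (76 mm by 85 mm) begins 54 mm behind the grasp point. The pads swing forward as they close: fully open they stand 13 mm farther back than shut.
Start: joints at [-1.343, 0.181, 1.607, -0, 1.354, -0.206], TCP at [0.242, -0.522, 0.219] pointing down, gripper open.
Joint ranges: [-2.99, 2.99], [-0.89, 2.07], [0.3, 2.58], [-1.14, 4.28], [0, 2.63], [-3.12, 3.12]. Speed limits (rad/s): [2.57, 2.57, 3.01, 3.14, 3.14, 3.14].

INTERFACE

Orientations are given as a unit quaternion [w, x, y, z].
In Python, from bench import ctrl gives the robot as it stands.
- The arm moves only by the tool apply_moves, never from a script. Its argument "plan" is text: rows parted by semicolons, each of 7 numbers parted by spaces: the shift along the tool's x, y, z each as a share of 0.05 m, from -1 to 1, then the turn, a rotation vector about the tool's x, y, z each as a share of 0.12 rad, from -1 to 1, then the opening, from 0 (shut) to 1 (fully open). In form: dx dy dz wx wy wz claw; .... A call has exactly 5 rows; each row shifts and turns the commanded pose from where the row before left it, along the tool's axes as they then stand; what a row does not reach is not made up. A row lasts 1/10 s, in which the tool goes at most 50 mm and 8.59 degrees, less where a joint would pass 70% of its speed; a pose out of reach is approached as far as the arm can. A call with a number of a shift or a turn outside -1 to 1 is refused whole. A call with a gripper value outside its range is refused whole. The fingers move at their own pace and stop on an object; the grip force is fixed at half the most. Time passes only in rows, so rows that do not move let the fingers close, or fill a call up. It gives the time, the measured TCP pose, the force and the opening at its end, in the units of the state.
- ctrl.get_obs(): the state, without advancing time (a new reading comes with each control period).
- ctrl.camera(name): name is "side" or "top"; returns the picture (420x560x3 uint8, red, green, blue); there is no depth.
- ctrl.get_calibration(name): a dict with "intrinsics" (3x3 intrinsics, pixels), "k1" (the pictures are not rectified: a ray, as slopes to the right and down, at radius r is drawn at 1 + k1 r^2 times it, then the intrinsics apply), "R" (3x3) and "t" (3): a world point X has camera coordinates R X + t. Camera axes: x right, y down, z forward; pixel columns grow to the right and rows downward; lengths in m; the calibration is good to about 2 mm. A picture is of the moment at which its call begins. get_calibration takes no time and is no camera call.
- ctrl.hand_in(): hands the job in, once; it reports no verdict.
Trained networks look in the newest picture that a camera, given by its name, has taken for a name from the list of things; names that differ only in an ending like _2 or _b are one class to them, and where a whole thing is asked for, a point or a joint stands for the part that bears it (a point fixed in the world has none). Each returns a list of dicts, best first, with "score" (0 to 1); they miss things now and then, are a little off and sometimes report something else, mostly with a low value. They report only what shows in the picture. A call takes as long as a camera call. They do not tell look-alikes from the thing itself.
- ctrl.recognise(camera, target): "point" ([x, y, z] in m, in world coordinates, good to about 4 mm: the middle of the surface that is visible of it).
The state is a dict: "time_s": time; "q": joint angles; "dq": joint speeds; "joint_efforts": joint torques, N m; "eef_pos": TCP position; "eef_rot": TCP orientation; "wrist_force": force on the tool from outside, world axes, zero at the start; "torque": the same for the moment, N m; "opening": opening from 0.0 (shut) to 1.0 (fully open).
Only numpy, scipy, OpenCV 4.12 (cv2) and the standard library are available. Lean on these libraries where they do the work, as an engineer would, in place of code of your own. Each camera call takes 0.05 s, during which the arm holds its last target.

TASK

The two lidded dishes are stacked on one plate of the food warmer with a wooden board between them: set the upper dish down gently, lengthwise, in the middle of the free plate, then lay the board squarely on the board that lies on the steel rest, leaving the lower dish in place. Only then switch on the two heaters by pushing the two levers with straight crossbar tops fully over towards the dishes; leave the three ball-topped levers as they are and the other things on the table alone.

Things in the scene. Friction and masses are not known exactly. Their poses are not given: they have to be found in the camera images.
- warmer: flat two-plate food warmer fixed to the table, aluminium, 301 x 280 mm, top 30 mm high. Origin on the table under the middle of its width, 156 mm behind its front (switch) edge; +x points from the switch row to the plates (away from the robot, turned by up to 0.2 rad), +y to the left. Five levers stand in a row along its y at x = -115 mm, 42 mm apart (y = -84, -42, 0, 42, 84 mm), in any order; the two plates are centred at x = 45 mm, y = +65 and -65 mm
- plate_a: the black glass plate (190 x 120 x 4 mm, long along x, its top 34 mm above the table) on which the stack stands; left or right. Origin at the centre of its underside, axes as the warmer's
- plate_b: the other, free plate, same size; its top is 4 mm above its origin. Origin at the centre of its underside
- dish_low: lower white lidded dish, standing on plate_a: a straight-sided body 160 (x) x 58 (y) x 44 mm, on it a flat lid 152 x 52 mm, 54 mm high in all; a small lug on each end makes it 194 mm long. Origin at the centre of its underside, z up
- dish_top: upper dish, the same as dish_low (0.3 to 0.65 kg), standing on the board; taken across its 58 mm width. Origin at the centre of its underside, z up
- board: wooden spacer board 180 (x) x 66 (y) x 16 mm, lying on the lid of dish_low, overhanging it by about 4 mm a side; taken across its 66 mm width. Origin at the centre of its underside
- pile_board: the same kind of board (180 x 66 x 16 mm), loose, lying on the rest; the spacer board goes flat on top of it. Origin at the centre of its underside
- rest: low steel rest fixed to the table, two bars 140 mm across x over all, 90 mm in y, 15 mm high; beside the warmer, left or right. Origin at its centre on the table
- heat_1 (a joint): heater lever with a straight black crossbar top (28 mm along the row, 12 x 12 mm across), a T from the front; steel stem 8 mm thick, pivot 48 mm above the table. Joint value: 0 = off (leaning 0.45 rad from upright towards -x of the warmer), 0.9 = on (leaning 0.45 rad towards +x of the warmer). It stays where it is left (stiff hinge, 1 to 1.5 N at the crossbar moves it) and stops hard at both ends
- heat_2 (a joint): the other heater lever, the same as heat_1
- ball_1 (a joint): lever with a round ball top (20 mm ball), not a heater; starts off and must stay so. Same joint values and behaviour as heat_1.
- ball_2 (a joint): lever with a round ball top (20 mm ball), not a heater; starts on and must stay so. Same joint values and behaviour as heat_1.
- ball_3 (a joint): lever with a round ball top (20 mm ball), not a heater; starts off and must stay so. Same joint values and behaviour as heat_1.
- heat_1_tip (a point): centre of the crossbar of heat_1, 62 mm from the pivot; it moves with the lever
- heat_2_tip (a point): centre of the crossbar of heat_2, 62 mm from the pivot; it moves with the lever
- ball_1_tip (a point): centre of the ball of ball_1, 62 mm from the pivot; it moves with the lever
- ball_2_tip (a point): centre of the ball of ball_2, 62 mm from the pivot; it moves with the lever
- ball_3_tip (a point): centre of the ball of ball_3, 62 mm from the pivot; it moves with the lever
- canister: bystander: white lidded jar, 90 mm wide, 120 mm high, on the side of the warmer opposite the rest. Origin at the centre of its underside
- mug: bystander: blue mug, 80 mm wide, 90 mm high. Origin at the centre of its underside
- handset: bystander: black handset lying flat, 150 x 48 x 22 mm. Origin at the centre of its underside
Things that resemble listed ones, but are neither listed nor needed, are in the scene too. What is shaped like the dish_low but green is not meant. What is shaped like the dish_top but turquoise is not meant.

How it is judged:
By the outcome, as a careful person would: the job done as asked, in the order asked, and still so for the second after the job is handed in, with the robot touching nothing.
It also fails if it takes over 69 s, if anything falls off the work surface, if the arm or the gripper's body presses on something with over 40 N, if the wrist force passes 120 N, or if a joint passes its speed limit or range.

## Working session

There is one attempt and no reset: what is moved stays moved. The work goes in short steps, Python scripts to look and compute and a tool call to move; the robot and the scene stay as the last step left them, time stands still between calls to the robot, and variables do not carry over. Pictures are saved under pics/ and viewed, and the job is handed in when it is done.

Besides the shell and the picture viewer there is one more tool, called after ">>>" as name(argument=value, ...), one argument or row to a line, values as JSON. apply_moves: Moves the arm, as the interface text tells. Shift numbers are shares of 0.05 m and turn numbers shares of 0.12 rad, none past 1 either way. Its arguments: {"type":"object","properties":{"plan":{"type":"string"}},"required":["plan"]}

```bash
ls; mkdir -p pics
python3 - <<'E'
from bench import ctrl
import cv2,numpy as np
for n in("side","top"):
    im=ctrl.camera(n); cv2.imwrite(f"pics/{n}0.png",im[:,:,::-1])
    c=ctrl.get_calibration(n); print(n,c)
print(ctrl.get_obs(), ctrl.tcp_to_tips)
E
```

```text
pics
side {'intrinsics': array([[471.11324314,   0.        , 283.24796609],
       [  0.        , 471.11324314, 208.99108211],
       [  0.        ,   0.        ,   1.        ]]), 'k1': -0.009245601355367356, 'R': array([[-0.93671687, -0.34959744,  0.01852404],
       [-0.27023195,  0.68839756, -0.67311477],
       [ 0.22256729, -0.63552375, -0.739306  ]]), 't': array([0.41025513, 0.25293648, 1.50176624])}
top {'intrinsics': array([[489.70347992,   0.        , 281.47376379],
       [  0.        , 489.70347992, 204.35273096],
       [  0.        ,   0.        ,   1.        ]]), 'k1': -0.05391370964419056, 'R': array([[-0.00669285, -0.99993044,  0.00971209],
       [-0.99526572,  0.00571927, -0.09702286],
       [ 0.09696056, -0.01031547, -0.99523477]]), 't': array([-0.07705449,  0.47138209,  1.33049842])}
{'time_s': 0.1, 'q': array([-1.34328414e+00,  1.81501928e-01,  1.60791430e+00,  2.23259409e-05,
        1.35379017e+00, -2.06305587e-01]), 'dq': array([ 0.00223632, -0.00041019, -0.00159032, -0.00046272, -0.00107631,
       -0.00119053]), 'joint_efforts': array([ 5.44780255e-05, -4.45882237e+01, -3.52239203e+01, -2.89629133e-04,
        4.09232540e-03, -7.43180152e-06]), 'eef_pos': array([ 0.24159479, -0.52121236,  0.21805143]), 'eef_rot': array([ 0.5962932 , -0.59548391,  0.38108131, -0.3802767 ]), 'wrist_force': array([-0.56170764,  0.33209251, -0.88699347]), 'torque': array([ 0.00191567, -0.00466897,  0.03002476]), 'opening': 1.0025306841614117} 0.011
```

View pics/side0.png

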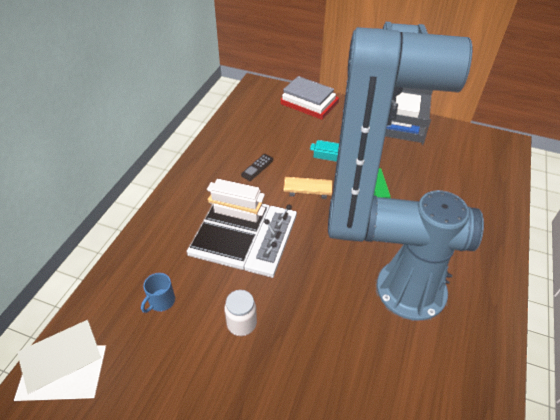

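View pics/top0.png

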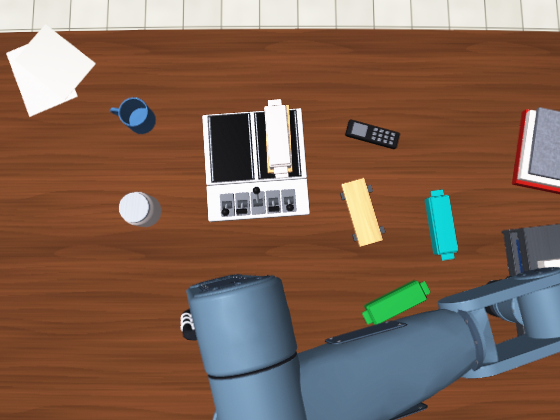

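The top view shows the warmer at about (257,165). The stack stands on the right plate at about (278,137), with the free plate at (231,148). The pile board is on the rest at (361,212), and the lever row runs along v≈203. The turquoise (441,225) and green (397,302) dishes are look-alikes. Next I'll enlarge the levers and the stack.

Run:
```python
import cv2,numpy as np
a=cv2.imread("pics/top0.png"); b=cv2.imread("pics/side0.png")
cv2.imwrite("pics/c1.png",cv2.resize(a[90:250,195:395],None,fx=4,fy=3.75*4/3.75,interpolation=cv2.INTER_CUBIC)[:600])
cv2.imwrite("pics/c1.png",cv2.resize(a[90:240,195:395],None,fx=4,fy=4,interpolation=cv2.INTER_CUBIC))
cv2.imwrite("pics/c2.png",cv2.resize(b[160:280,180:340],None,fx=5,fy=5,interpolation=cv2.INTER_CUBIC))
```

```text
(no output)
```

View pics/c1.png

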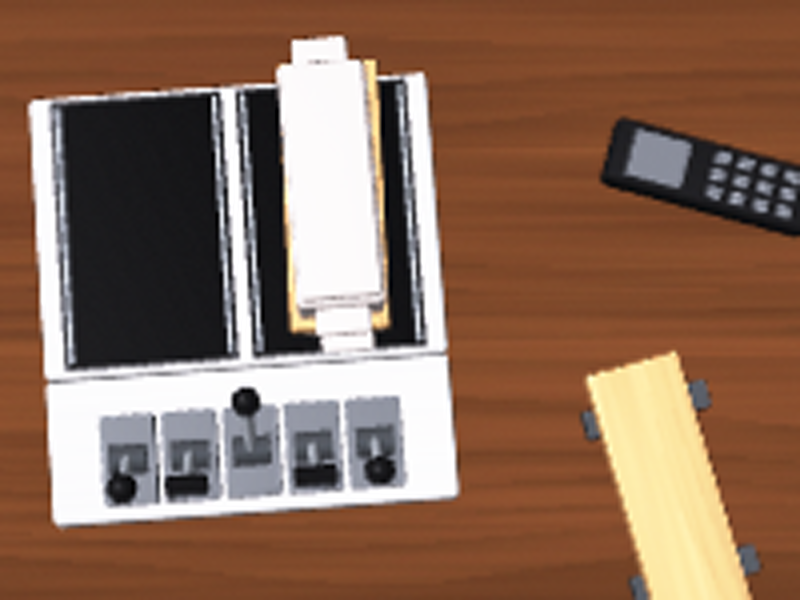

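View pics/c2.png

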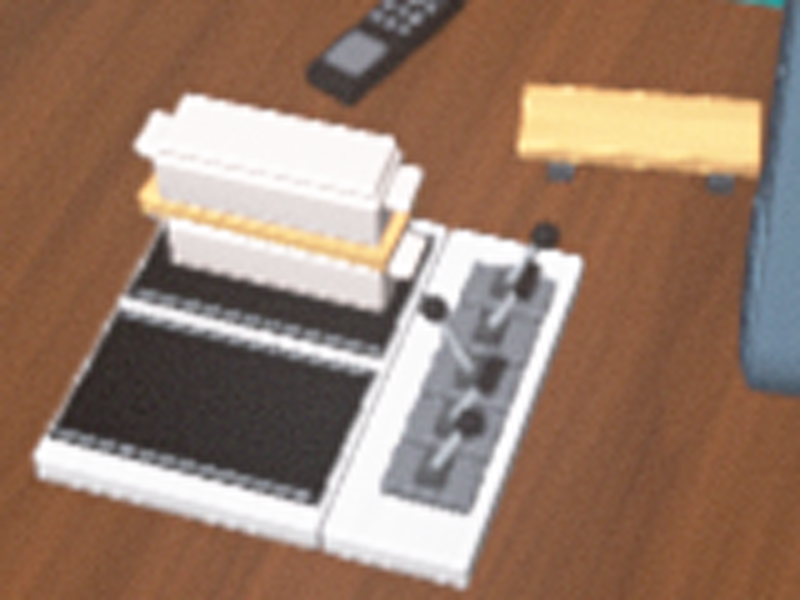

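Lever order from image left (+y) in the crop is: ball, crossbar (186,485), ball leaning on (245,400), crossbar (316,473), ball. So the heaters are at y=±42 mm. Next I'll check the networks' points and measure corners in both views.

```bash
cat > h.py <<'E'
import numpy as np, cv2
from bench import ctrl
C={n:ctrl.get_calibration(n) for n in("side","top")}
def proj(n,X):
    c=C[n]; p=np.asarray(X,float)@c["R"].T+c["t"]; s=p[...,:2]/p[...,2:]
    s=s*(1+c["k1"]*(s**2).sum(-1,keepdims=True)); K=c["intrinsics"]
    return s*[K[0,0],K[1,1]]+[K[0,2],K[1,2]]
def ray(n,uv):
    c=C[n];K=c["intrinsics"]; d=(np.asarray(uv,float)-[K[0,2],K[1,2]])/[K[0,0],K[1,1]]; s=d.copy()
    for _ in range(10): s=d/(1+c["k1"]*(s**2).sum())
    R=c["R"]; return -R.T@c["t"], R.T@np.array([s[0],s[1],1])
def onz(n,uv,z):
    o,d=ray(n,uv); return o+d*(z-o[2])/d[2]
def tri(uvs):
    A=np.zeros((3,3));b=np.zeros(3);rs=[]
    for n,uv in uvs:
        o,d=ray(n,uv);d=d/np.linalg.norm(d);P=np.eye(3)-np.outer(d,d);A+=P;b+=P@o;rs.append((o,P))
    X=np.linalg.solve(A,b); return X,[np.linalg.norm(P@(X-o)) for o,P in rs]
E
python3 - <<'E'
from h import *
np.set_printoptions(precision=4,suppress=True)
for t in("warmer","dish_top","board","rest","heat_1_tip","ball_1_tip","plate_b","canister"):
    for cam in("side","top"):
        r=ctrl.recognise(cam,t)
        for k in r: print(t,cam,round(k["score"],2),k["point"],proj(cam,np.array(k["point"])).round(0))
print(ctrl.get_obs()["time_s"])
E
```

```text
warmer side 0.97 [0.523, 0.0888, 0.0302] [250. 256.]
warmer top 0.81 [0.5229, -0.0042, 0.0307] [254. 185.]
dish_top side 0.71 [0.6279, -0.0519, 0.1564] [236. 192.]
dish_top top 0.88 [0.6321, -0.0712, 0.1584] [278. 136.]
dish_top top 0.77 [0.4145, -0.5185, 0.0491] [443. 223.]
board side 0.73 [0.614, -0.0418, 0.1023] [239. 206.]
board side 0.3 [0.7254, 0.3265, 0.0503] [156. 291.]
board side 0.26 [0.4982, -0.0133, 0.1059] [268. 221.]
board side 0.17 [0.4497, 0.074, 0.1071] [272. 244.]
board top 0.77 [0.6131, -0.0998, 0.1069] [289. 147.]
board top 0.67 [0.4099, -0.3214, 0.0186] [369. 226.]
rest top 0.52 [0.4128, -0.3253, 0.0133] [370. 225.]
heat_1_tip side 0.53 [0.4509, 0.0271, 0.1054] [277. 234.]
heat_1_tip top 0.69 [0.4536, 0.2872, 0.1171] [139. 208.]
heat_1_tip top 0.57 [0.4505, 0.0264, 0.1112] [241. 209.]
heat_1_tip top 0.19 [0.4467, 0.0687, 0.1112] [224. 211.]
ball_1_tip side 0.4 [0.4596, -0.1, 0.1053] [288. 206.]
ball_1_tip top 0.67 [0.4483, 0.0268, 0.1069] [241. 210.]
ball_1_tip top 0.57 [0.4572, -0.1032, 0.11] [291. 206.]
plate_b side 0.95 [0.6279, 0.0662, 0.0391] [223. 240.]
plate_b side 0.89 [0.6287, -0.0282, 0.0349] [235. 221.]
plate_b side 0.26 [0.4473, 0.3236, 0.1043] [240. 311.]
plate_b top 0.92 [0.6326, -0.0345, 0.0357] [265. 146.]
plate_b top 0.58 [0.6303, 0.0566, 0.0323] [232. 147.]
plate_b top 0.16 [0.5243, -0.0013, 0.0273] [253. 185.]
canister side 0.56 [0.4463, 0.326, 0.1031] [240. 312.]
canister top 0.95 [0.4516, 0.2872, 0.117] [139. 209.]
0.9
```

Run:
```python
import cv2
a=cv2.imread("pics/top0.png"); b=cv2.imread("pics/side0.png")
def crop(im,u0,v0,w,h,f,name):
    c=cv2.resize(im[v0:v0+h,u0:u0+w],None,fx=f,fy=f,interpolation=cv2.INTER_LANCZOS4)
    for i in range(0,w,10):
        cv2.line(c,(i*f,0),(i*f,6),(0,0,255),1); cv2.putText(c,str(u0+i),(i*f,16),0,.35,(0,0,255),1)
    for i in range(0,h,10):
        cv2.line(c,(0,i*f),(6,i*f),(0,0,255),1); cv2.putText(c,str(v0+i),(8,i*f+4),0,.35,(0,0,255),1)
    cv2.imwrite(name,c)
crop(a,255,90,60,100,6,"pics/d1.png")
crop(a,330,165,70,90,6,"pics/d2.png")
crop(b,185,175,90,70,8,"pics/d3.png")
```

```text
(no output)
```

View pics/d1.png

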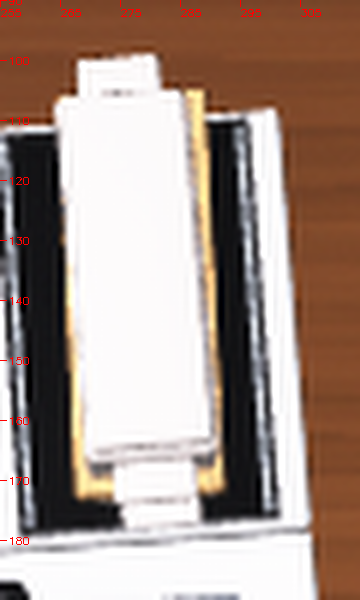

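View pics/d2.png

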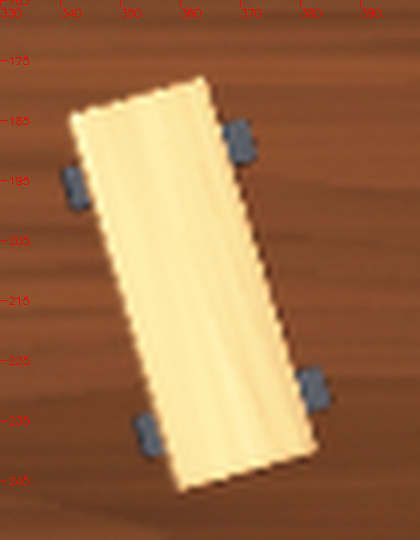

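View pics/d3.png

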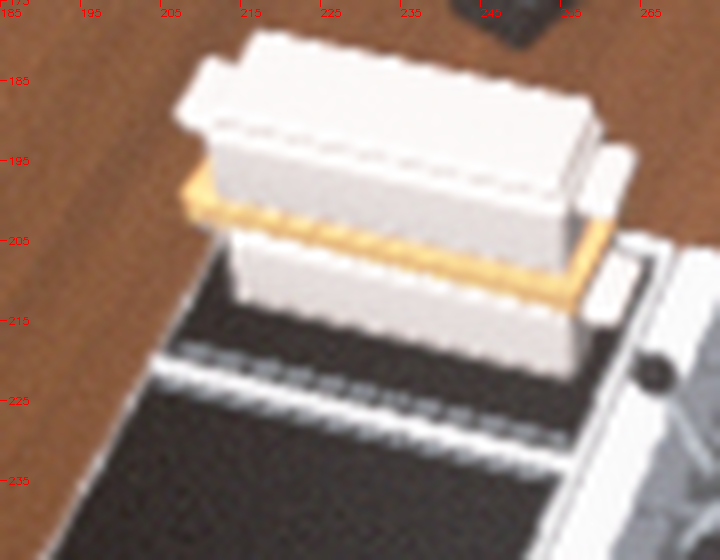

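```bash
cat > fit.py <<'E'
from h import *
from scipy.optimize import least_squares
np.set_printoptions(precision=4,suppress=True)
def rect(x,y,yaw,z,L,W):
    c,s=np.cos(yaw),np.sin(yaw)
    return np.array([[x+c*a-s*b,y+s*a+c*b,z] for a,b in((L/2,W/2),(L/2,-W/2),(-L/2,-W/2),(-L/2,W/2))])
def fit(obs,L,W,x0,fz=True):
    # obs list (cam, corner index, uv); corners: 0 far-left,1 far-right,2 near-right,3 near-left
    def f(p):
        q=rect(p[0],p[1],p[2],p[3],L,W)
        return np.concatenate([proj(c,q[i])-uv for c,i,uv in obs])
    r=least_squares(f,x0,loss="soft_l1"); print(r.x,"res px",np.abs(f(r.x)).reshape(-1,2).tolist()); return r.x
E
python3 - <<'E'
from fit import *
t=lambda u,v:np.array([195+u/4,90+v/4])   # c1
s=lambda u,v:np.array([180+u/5,160+v/5])   # c2
d3=lambda u,v:np.array([185+u/8,175+v/8])
d2=lambda u,v:np.array([330+u/6,165+v/6])
d1=lambda u,v:np.array([255+u/6,90+v/6])
print("warmer top rect 280? y x? x")
# 301 along x? try both: corners in top
ob=[("top",0,t(30,101)),("top",1,t(424,73)),("top",2,t(457,495)),("top",3,t(55,524)),
 ("side",0,s(36,462)),("side",2,s(582,258)),("side",3,s(466,572))]
for o in(ob[:4],ob):
  for (L,W) in((.301,.280),(.280,.301)): print(L); fit(o,L,W,[.55,0,0,.03])
print("free plate")
# plate outer ~ 190x120
fit([("top",0,t(52,107)),("top",1,t(217,93)),("top",2,t(238,354)),("top",3,t(68,368))],.19,.12,[.6,.06,0,.034])
print("lid");
fit([("top",0,d1(57,97)),("top",1,d1(186,92)),("top",2,d1(216,436)),("top",3,d1(89,451)),("side",1,d3(255,30)),("side",2,d3(590,97))],.152,.052,[.63,-.07,0,.158])
print("board")
fit([("top",3,d1(78,497)),("top",2,d1(223,492)),("top",1,d1(205,88)),("side",0,d3(183,190)),("side",3,d3(574,279)),("side",2,d3(612,217))],.18,.066,[.63,-.07,0,.10])
print("pile")
fit([("top",0,d2(70,115)),("top",1,d2(205,78)),("top",2,d2(315,450)),("top",3,d2(178,490)),("side",1,s(524,86)),("side",0,s(518,155))],.18,.066,[.43,-.31,.3,.031])
print(-C["top"]["R"].T@C["top"]["t"])
E
```

```text
warmer top rect 280? y x? x
0.301
[ 0.586  -0.0076  0.0668  0.0155] res px [[0.022731940531684813, 0.015356273306693424], [0.04186495200957552, 0.08896557220920442], [0.11554434059212326, 0.06527771487171208], [0.09664317506002362, 0.0059302552486428795]]
0.28
[ 0.5897 -0.0057  0.072  -0.0298] res px [[1.9050144743005717, 7.072464359779076], [2.1152668332169355, 6.34907965563211], [1.9769487434637085, 4.3084659982737605], [2.1660789318571005, 3.4262486887309933]]
0.301
[ 0.5858 -0.0078  0.0687  0.0178] res px [[0.13049667200326098, 0.08297160565045658], [0.04877030405600635, 0.17807801791791178], [0.33484558802047104, 0.18223926212499464], [0.02990751513431178, 0.086922495312308], [0.40804707024193476, 0.3736596238234995], [0.41958506156788644, 0.7363786648879795], [0.34897103592913936, 0.09952944793121787]]
0.28
[ 0.5817 -0.0088  0.0548  0.0282] res px [[3.2206187698622557, 3.4703076473529393], [5.256522171032714, 4.223408644658619], [3.7958351661539496, 2.2421999319685426], [5.007298539100674, 2.87791130955236], [1.7211021798065076, 0.4614829323740537], [0.08922677362926379, 3.2861
[... 522 characters left out ...]
 0.18525056754296543], [0.9702189323771222, 0.47059618037721407]]
board
[ 0.6402 -0.0723  0.0352  0.0964] res px [[0.7145634905569409, 0.6571628395303435], [0.16901038114554012, 0.8230010329598088], [0.18296156984098388, 0.0778332134823927], [0.11926844438215767, 0.39649457796394927], [0.42434892154619774, 2.240546689248248], [2.4207640191323208, 3.460305140672318]]
pile
[ 0.4495 -0.3041  0.2649  0.0144] res px [[0.10279947136808687, 0.04962861408117192], [0.10181096262988376, 0.09043824734624195], [0.1155305838861409, 0.19693528213812783], [0.012165366899409946, 0.4298975988629081], [0.8493007387229454, 0.803971082429257], [0.48835208855308565, 0.8355765127940629]]
[ 0.3396 -0.066   1.3706]
```

```bash
cat >> fit.py <<'E'
def fits(obs,L,W,x0,z=None,name=""):
    def f(p,zz=z):
        zz=p[3] if z is None else z
        q=rect(p[0],p[1],p[2],zz,L*p[4],W*p[4])
        return np.concatenate([proj(c,q[i])-uv for c,i,uv in obs])
    r=least_squares(f,list(x0)+[1.],loss="soft_l1"); print(name,r.x,"res px",np.abs(f(r.x)).round(1)); return r.x
def crop(f,u0,v0): return lambda u,v:np.array([u0+(u+.5)/f-.5,v0+(v+.5)/f-.5])
E
python3 - <<'E'
from fit import *
t=crop(4,195,90);s=crop(5,180,160);d3=crop(8,185,175);d2=crop(6,330,165);d1=crop(6,255,90)
W=[("top",0,t(30,101)),("top",1,t(424,73)),("top",2,t(457,495)),("top",3,t(55,524)),
 ("side",0,s(36,450)),("side",2,s(582,255)),("side",3,s(466,572))]
fits(W,.301,.28,[.58,0,0,.03],None,"warmer");fits(W,.301,.28,[.58,0,0,.03],.03,"warmer")
P=[("top",0,t(52,107)),("top",1,t(217,93)),("top",2,t(238,354)),("top",3,t(68,368))]
fits(P,.19,.12,[.6,.06,0,.034],.034,"plate")
L=[("top",0,d1(57,97)),("top",1,d1(186,92)),("top",2,d1(216,436)),("top",3,d1(89,451)),("side",1,d3(255,30)),("side",2,d3(590,97))]
fits(L,.152,.052,[.63,-.07,0,.158],None,"lid");fits(L,.152,.052,[.63,-.07,0,.158],.158,"lid")
B=[("top",3,d1(78,497)),("top",2,d1(223,492)),("top",1,d1(205,88)),("side",0,d3(183,190)),("side",3,d3(574,279))]
fits(B,.18,.066,[.63,-.07,0,.10],None,"board");fits(B,.18,.066,[.63,-.07,0,.10],.104,"board")
Q=[("top",0,d2(70,115)),("top",1,d2(205,78)),("top",2,d2(315,450)),("top",3,d2(178,490)),("side",1,s(524,86)),("side",0,s(518,140))]
fits(Q,.18,.066,[.43,-.31,.3,.031],None,"pile");fits(Q,.18,.066,[.43,-.31,.3,.031],.031,"pile")
E
```

```text
warmer [ 0.5855 -0.007   0.0653  0.0269  0.9918] res px [0.1 0.3 0.  0.  0.  0.2 0.2 0.3 0.  0.7 0.6 0.5 0.3 1.2]
warmer [ 0.5849 -0.0067  0.0651  0.03    0.9899] res px [0.1 0.3 0.1 0.  0.1 0.1 0.4 0.2 0.1 0.1 0.7 0.1 0.4 1.7]
plate [0.6306 0.0604 0.0755 0.07   0.9729] res px [0.2 0.1 0.1 0.1 0.1 0.  0.2 0.1]
lid [ 0.6376 -0.0693  0.0863  0.154   0.9971] res px [0.4 0.1 0.9 0.8 0.3 0.1 0.4 0.5 0.4 0.2 1.1 0.5]
lid [ 0.6365 -0.0687  0.0866  0.158   0.9924] res px [0.2 0.2 1.1 0.7 0.5 0.1 0.2 0.5 0.6 0.8 1.2 0.2]
board [ 0.6388 -0.0709  0.0441  0.1057  0.9985] res px [0.6 0.3 0.5 0.7 0.1 0.1 0.5 0.5 1.1 1. ]
board [ 0.6392 -0.0711  0.043   0.1     0.9991] res px [0.5 0.3 0.5 0.7 0.  0.1 0.4 0.3 1.1 1.3]
pile [ 0.4498 -0.301   0.2636  0.0262  0.9998] res px [0.2 0.3 0.  0.4 0.  0.  0.  0.2 1.  0.5 0.6 0.9]
pile [ 0.4494 -0.2999  0.2664  0.031   0.9967] res px [0.4 0.3 0.2 0.4 0.  0.  0.  0.1 1.1 1.2 0.7 0.2]
```

```bash
cat > go.py <<'E'
from h import *
import sys
from scipy.spatial.transform import Rotation as R
np.set_printoptions(precision=4,suppress=True)
def state():
    o=ctrl.get_obs(); q=o["eef_rot"]; return o, R.from_quat([q[1],q[2],q[3],q[0]])
def target_rot(yaw, like):
    # tool y down, tool x = +-(-sin yaw, cos yaw,0)
    best=None
    for s in(1,-1):
        x=s*np.array([-np.sin(yaw),np.cos(yaw),0]); y=np.array([0,0,-1.]); z=np.cross(x,y)
        r=R.from_matrix(np.stack([x,y,z],1)); d=(like.inv()*r).magnitude()
        if best is None or d<best[0]: best=(d,r)
    return best[1]
def go(pos,yaw):
    o,r=state(); rt=target_rot(yaw,r)
    rv=(r.inv()*rt).as_rotvec()
    d=np.array(pos)-o["eef_pos"]
    print("t",o["time_s"],"pos",o["eef_pos"],"F",o["wrist_force"],"op",round(o["opening"],3),"q6",o["q"][5])
    print("world d mm",d*1e3,"| turn units",rv/.12,"| shift units NOW axes",r.inv().apply(d)/.05,"| shift units after turn",rt.inv().apply(d)/.05)
    print("axes x",r.as_matrix()[:,0],"y",r.as_matrix()[:,1],"z",r.as_matrix()[:,2])
if __name__=="__main__":
    a=[float(v) for v in sys.argv[1:5]]; go(a[:3],a[3])
E
python3 go.py .36 -.13 .10 .07
python3 - <<'E'
from h import *
# overlay check
im=cv2.imread("pics/side0.png"); it=cv2.imread("pics/top0.png")
from fit import rect
def box(x,y,yaw,z0,z1,L,W,col):
    for n,I in(("side",im),("top",it)):
        a=proj(n,rect(x,y,yaw,z0,L,W));b=proj(n,rect(x,y,yaw,z1,L,W))
        g=lambda p:tuple(int(v) for v in ((p+.5)*4*16).round())
        I=big[n]
        for i in range(4):
            for p,q in((a[i],a[(i+1)%4]),(b[i],b[(i+1)%4]),(a[i],b[i])): cv2.line(I,g(p),g(q),col,1,cv2.LINE_AA,4)
big={"side":cv2.resize(im,None,fx=4,fy=4,interpolation=2),"top":cv2.resize(it,None,fx=4,fy=4,interpolation=2)}
box(.585,-.0067,.0655,0,.03,.301,.28,(0,0,255))
box(.6311,.0614,.0655,.034,.034,.19,.12,(0,255,0))
box(.637,-.069,.083,.104,.148,.16,.058,(255,0,0))
box(.637,-.069,.083,.158,.158,.152,.052,(255,0,0))
box(.639,-.071,.05,.088,.104,.18,.066,(255,0,255))
box(.4496,-.3005,.265,.015,.031,.18,.066,(0,0,255))
cv2.imwrite("pics/o_t.png",big["top"][4*95:4*245,4*195:4*395]); cv2.imwrite("pics/o_s.png",big["side"][4*165:4*285,4*180:4*340])
E
```

```text
t 0.9 pos [ 0.2417 -0.5217  0.2189] F [ 0.0821  0.1587 -0.8312] op 0.999 q6 -0.20627949726272946
world d mm [ 118.2754  391.749  -118.9161] | turn units [-0.0001  3.0317  0.0004] | shift units NOW axes [-6.1151  2.378   5.4396] | shift units after turn [-7.6503  2.3783  2.9077]
axes x [ 0.4203 -0.9074  0.    ] y [ 0. -0. -1.] z [0.9074 0.4203 0.    ]
```

View pics/o_t.png

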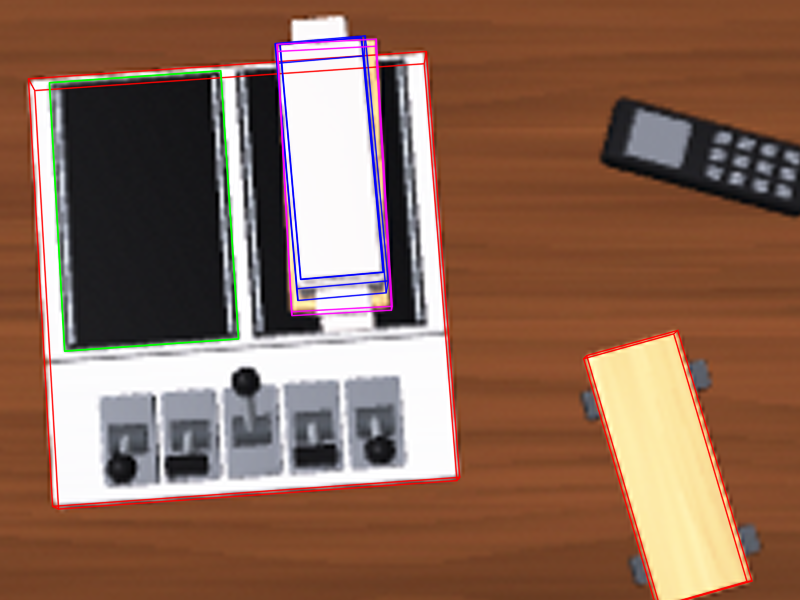

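View pics/o_s.png

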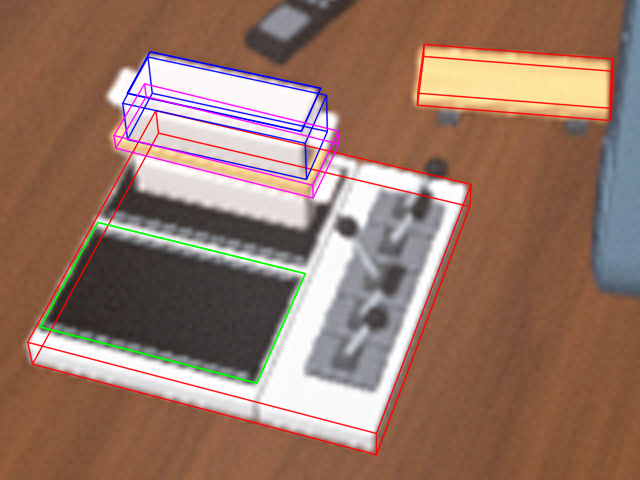

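Overlays agree with both pictures, and the heights are consistent. I'll move to a free spot in front of the warmer and find where the fingertips stand at about 66 mm opening by touching the table.

>>> apply_moves(
  plan="-0.9 0 0.3 0 1 0 1; -1 0 0.3 0 1 0 1; -1 0 0.3 0 1 0 1; -1 0 0.5 0 0.03 0 0.78; -1 0 0.5 0 0 0 0.78",
)

```text
time_s: 1.4
eef_pos: [0.2783, -0.2808, 0.219]
eef_rot: [-0.517, 0.517, -0.482, 0.483]
wrist_force: [1.1, -0.6, 0.3]
opening: 0.781
```

```bash
python3 go.py .36 -.13 .06 .08
```

```text
t 1.4 pos [ 0.2783 -0.2808  0.219 ] F [ 1.0758 -0.5576  0.3417] op 0.781 q6 0.40995315047133085
world d mm [  81.708   150.8194 -158.9722] | turn units [-0.004  -0.0986  0.0055] | shift units NOW axes [-2.9001  3.1784  1.8343] | shift units after turn [-2.8761  3.1794  1.87  ]
axes x [ 0.0681 -0.9977  0.0007] y [ 0.0005 -0.0006 -1.    ] z [0.9977 0.0681 0.0005]
```

>>> apply_moves(
  plan="-0.7 0.6 0.5 0 0 0 0.78; -0.8 0.9 0.5 0 0 0 0.78; -0.8 0.9 0.5 0 0 0 0.78; -0.6 0.8 0.4 0 0 0 0.78; 0 0.4 0 0 0 0 0.78",
)

```text
time_s: 1.9
eef_pos: [0.3499, -0.1501, 0.0617]
eef_rot: [0.519, -0.518, 0.482, -0.48]
wrist_force: [-0.4, -0.0, 0.3]
opening: 0.781
```

```bash
python3 go.py .36 -.13 .013 .08
```

```text
t 1.9 pos [ 0.3499 -0.1501  0.0617] F [-0.4071 -0.0106  0.2982] op 0.781 q6 0.7749600644736291
world d mm [ 10.1426  20.1386 -48.6552] | turn units [ 0.0157 -0.046  -0.0267] | shift units NOW axes [-0.3835  0.9739  0.2341] | shift units after turn [-0.3853  0.9731  0.2344]
axes x [ 0.0744 -0.9972 -0.0032] y [-0.0021  0.003  -1.    ] z [ 0.9972  0.0744 -0.0019]
```

>>> apply_moves(
  plan="0 0 0 0 0 0 0.78; 0 0.4 0 0 0 0 0.78; 0 0.08 0 0 0 0 0.78; 0 0.08 0 0 0 0 0.78; 0 0 0 0 0 0 0.78",
)

```text
time_s: 2.4
eef_pos: [0.3505, -0.1552, 0.0368]
eef_rot: [-0.517, 0.517, -0.482, 0.483]
wrist_force: [-1.0, -0.0, 0.7]
opening: 0.78
```

```bash
python3 go.py .36 -.13 .013 .08
```

```text
t 2.4 pos [ 0.3505 -0.1552  0.0368] F [-1.0215 -0.0429  0.6593] op 0.78 q6 0.7723755538575793
world d mm [  9.4907  25.2172 -23.7566] | turn units [-0.0044 -0.0896  0.005 ] | shift units NOW axes [-0.4903  0.475   0.224 ] | shift units after turn [-0.4876  0.4751  0.2295]
axes x [ 0.0692 -0.9976  0.0006] y [ 0.0006 -0.0006 -1.    ] z [0.9976 0.0692 0.0005]
```

>>> apply_moves(
  plan="0 0.1 0 0 0 0 0.78; 0 0.1 0 0 0 0 0.78; 0 0.1 0 0 0 0 0.78; 0 0.05 0 0 0 0 0.78; 0 0 0 0 0 0 0.78",
)

```text
time_s: 2.9
eef_pos: [0.3499, -0.1542, 0.0181]
eef_rot: [-0.517, 0.517, -0.483, 0.482]
wrist_force: [-0.4, -0.1, 0.3]
opening: 0.781
```

>>> apply_moves(
  plan="0 0.05 0 0 0 0 0.78; 0 0.05 0 0 0 0 0.78; 0 0.02 0 0 0 0 0.78; 0 0.02 0 0 0 0 0.78; 0 0 0 0 0 0 0.78",
)

```text
time_s: 3.4
eef_pos: [0.3502, -0.1544, 0.0115]
eef_rot: [0.517, -0.517, 0.482, -0.482]
wrist_force: [1.1, -0.2, -0.4]
opening: 0.781
```

>>> apply_moves(
  plan="0 0.02 0 0 0 0 0.78; 0 0.02 0 0 0 0 0.78; 0 0.02 0 0 0 0 0.78; 0 0 0 0 0 0 0.78; 0 0 0 0 0 0 0.78",
)

```text
time_s: 3.9
eef_pos: [0.3503, -0.1545, 0.0086]
eef_rot: [0.517, -0.517, 0.482, -0.482]
wrist_force: [-0.4, 0.5, 0.7]
opening: 0.781
```

>>> apply_moves(
  plan="0 0.03 0 0 0 0 0.78; 0 0.03 0 0 0 0 0.78; 0 0.03 0 0 0 0 0.78; 0 0 0 0 0 0 0.78; 0 0 0 0 0 0 0.78",
)

```text
time_s: 4.4
eef_pos: [0.3502, -0.1544, 0.004]
eef_rot: [-0.517, 0.517, -0.482, 0.482]
wrist_force: [0.1, 0.2, 0.8]
opening: 0.777
```

>>> apply_moves(
  plan="0 0.03 0 0 0 0 0.78; 0 0.03 0 0 0 0 0.78; 0 0.03 0 0 0 0 0.78; 0 0 0 0 0 0 0.78; 0 0 0 0 0 0 0.78",
)

```text
time_s: 4.9
eef_pos: [0.3502, -0.1544, -0.0005]
eef_rot: [0.517, -0.517, 0.482, -0.482]
wrist_force: [-0.1, -0.3, -0.3]
opening: 0.78
```

>>> apply_moves(
  plan="0 0.03 0 0 0 0 0.78; 0 0.03 0 0 0 0 0.78; 0 0 0 0 0 0 0.78; 0 0 0 0 0 0 0.78; 0 0 0 0 0 0 0.78",
)

```text
time_s: 5.4
eef_pos: [0.3503, -0.1545, -0.0034]
eef_rot: [0.517, -0.517, 0.482, -0.482]
wrist_force: [0.6, -0.2, -0.4]
opening: 0.778
```

Run:
```python
from h import *
im=ctrl.camera("side")[:,:,::-1]; o=ctrl.get_obs(); print(proj("side",o["eef_pos"]),o["wrist_force"])
u,v=proj("side",o["eef_pos"]).astype(int)
cv2.imwrite("pics/p1.png",cv2.resize(im[v-70:v+40,u-75:u+75],None,fx=5,fy=5,interpolation=2))
it=ctrl.camera("top")[:,:,::-1]; cv2.imwrite("pics/p2.png",it)
```

```text
[321.39326615 224.17336748] [-0.0899382   0.04929685 -0.45902413]
```

View pics/p1.png

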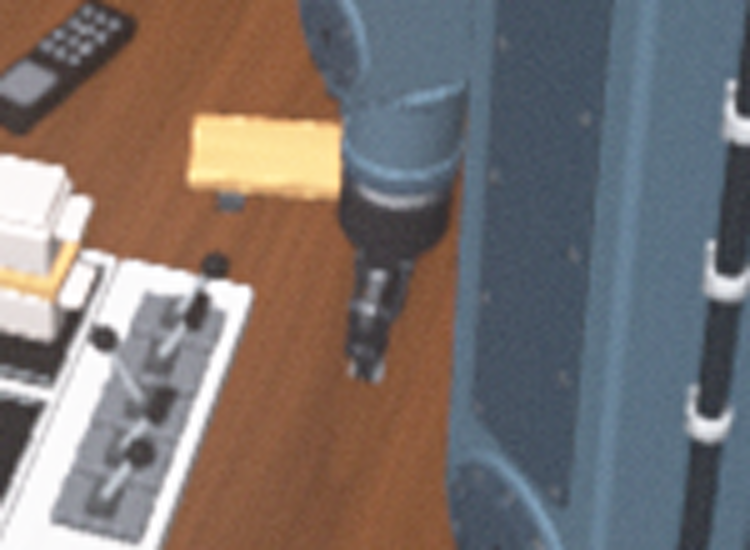

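>>> apply_moves(
  plan="0 0.03 0 0 0 0 0.78; 0 0.03 0 0 0 0 0.78; 0 0 0 0 0 0 0.78; 0 0 0 0 0 0 0.78; 0 0 0 0 0 0 0.78",
)

```text
time_s: 6.0
eef_pos: [0.3503, -0.1545, -0.0064]
eef_rot: [0.517, -0.517, 0.482, -0.482]
wrist_force: [-0.1, 0.5, -0.0]
opening: 0.78
```

Run:
```python
from h import *
o=ctrl.get_obs(); p=o["eef_pos"]; print(p,o["q"])
im=ctrl.camera("side")[:,:,::-1].copy(); u,v=321,224
b=cv2.resize(im[v-50:v+30,u-50:u+50],None,fx=7,fy=7,interpolation=2)
for s,col in((1,(0,0,255)),(-1,(0,255,0))):
  for z in(0.,.02,.04):
    for dx in(-.011,.011):
      for w in (.033,.047):
        q=proj("side",[p[0]+dx,p[1]+s*w,z]); c=((q-[u-50,v-50]+.5)*7).astype(int); cv2.circle(b,tuple(c),2,col if z==0 else (255,0,0) if z<.03 else (0,255,255),-1)
cv2.imwrite("pics/p3.png",b)
```

```text
[ 0.3502817  -0.15448846 -0.00639359] [-7.28164346e-01  1.34575991e-01  2.21658409e+00  1.24189353e-05
  7.90471066e-01  7.72443887e-01]
```

View pics/p3.png

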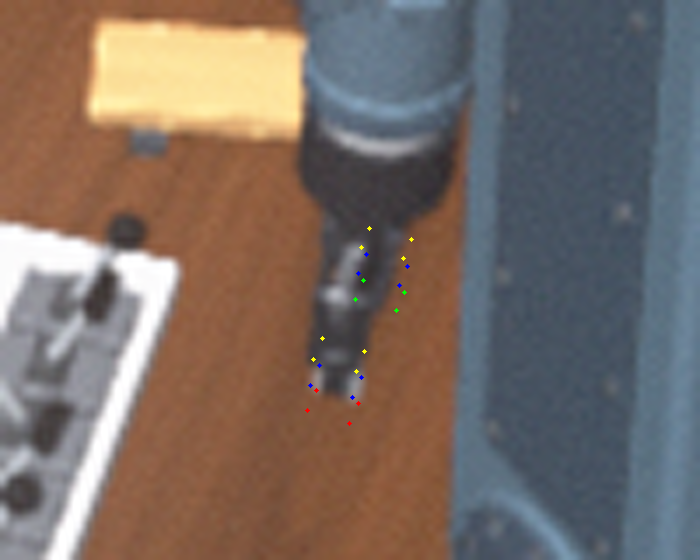

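>>> apply_moves(
  plan="0 0.03 0 0 0 0 0.78; 0 0.03 0 0 0 0 0.78; 0 0.03 0 0 0 0 0.78; 0 0 0 0 0 0 0.78; 0 0 0 0 0 0 0.78",
)

```text
time_s: 6.55
eef_pos: [0.3502, -0.1544, -0.011]
eef_rot: [0.517, -0.517, 0.482, -0.482]
wrist_force: [-0.4, 0.0, 0.1]
opening: 0.779
```

>>> apply_moves(
  plan="0 0.03 0 0 0 0 0.78; 0 0.03 0 0 0 0 0.78; 0 0.03 0 0 0 0 0.78; 0 0 0 0 0 0 0.78; 0 0 0 0 0 0 0.78",
)

```text
time_s: 7.05
eef_pos: [0.3502, -0.1545, -0.0154]
eef_rot: [-0.517, 0.517, -0.482, 0.482]
wrist_force: [-0.4, 0.5, 0.1]
opening: 0.78
```

Run:
```python
from h import *
o=ctrl.get_obs(); p=o["eef_pos"]; print(p,o["wrist_force"],o["joint_efforts"],o["opening"])
im=ctrl.camera("side")[:,:,::-1].copy(); u,v=321,224
cv2.imwrite("pics/p4.png",cv2.resize(im[v-50:v+30,u-50:u+50],None,fx=7,fy=7,interpolation=2))
im=ctrl.camera("top")[:,:,::-1].copy(); u,v=proj("top",p).astype(int);print(u,v)
cv2.imwrite("pics/p5.png",cv2.resize(im[v-50:v+50,u-60:u+60],None,fx=6,fy=6,interpolation=2))
```

```text
[ 0.35023984 -0.15446107 -0.01543781] [-0.35331146  0.48092721  0.07921441] [-2.73101112e-03 -2.95521712e+01 -2.13737547e+01 -2.29809957e-04
 -1.61201515e-03 -2.76237000e-05] 0.7802483675646783
308 248
```

View pics/p4.png

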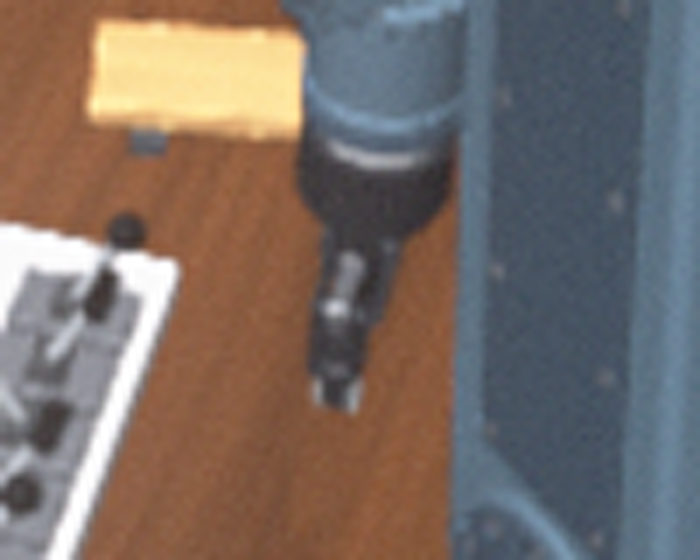

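View pics/p5.png

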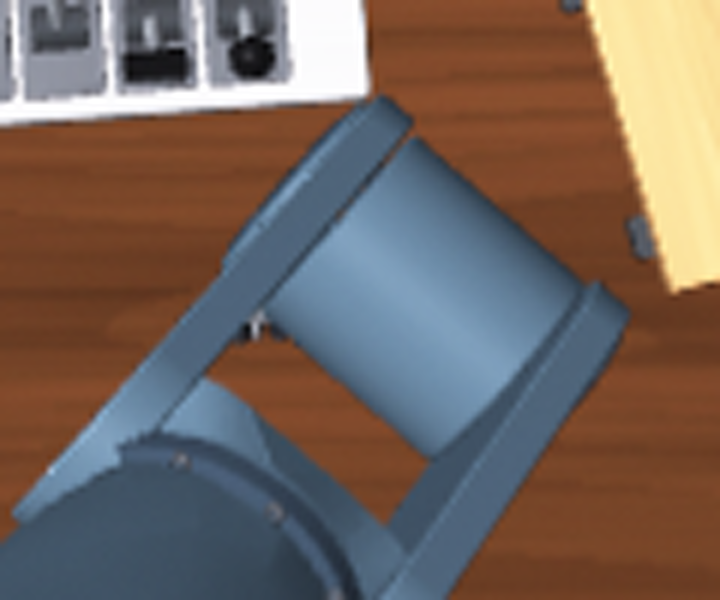

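>>> apply_moves(
  plan="0 0.04 0 0 0 0 0.78; 0 0.04 0 0 0 0 0.78; 0 0 0 0 0 0 0.78; 0 0 0 0 0 0 0.78; 0 0 0 0 0 0 0.78",
)

```text
time_s: 7.65
eef_pos: [0.3504, -0.1546, -0.0191]
eef_rot: [-0.517, 0.517, -0.482, 0.482]
wrist_force: [-2.1, 1.0, 7.5]
opening: 0.781
```

Contact occurred at a reported z of -0.019, so at about 66 mm opening the fingertips stand 19 mm above the reported TCP. The text implies otherwise, so I'll use the measured value, tip z = z_rep + 0.019. Now I'll go up and over the stack.

>>> apply_moves(
  plan="0 -0.4 0 0 0 0 0.78; 0 -1 0 0 0 0 1; 0 -1 0 0 0 0 1; 0 -1 0.3 0 0 0 1; 0 -1 0.8 0 0 0 1",
)

```text
time_s: 8.15
eef_pos: [0.3955, -0.1515, 0.1904]
eef_rot: [-0.517, 0.517, -0.482, 0.483]
wrist_force: [0.1, -0.9, -0.1]
opening: 0.999
```

```bash
python3 go.py .637 -.069 .19 .08
```

```text
t 8.15 pos [ 0.3955 -0.1515  0.1904] F [ 0.096  -0.8707 -0.1087] op 0.999 q6 0.8551611779643421
world d mm [241.4576  82.4651  -0.3517] | turn units [-0.0108 -0.0946  0.015 ] | shift units NOW axes [-1.3142  0.0111  4.9309] | shift units after turn [-1.2581  0.007   4.9455]
axes x [ 0.0686 -0.9976  0.0018] y [ 0.0014 -0.0017 -1.    ] z [0.9976 0.0686 0.0013]
```

>>> apply_moves(
  plan="-0.26 0 0.9 0 -0.1 0 1; -0.26 0 1 0 0 0 1; -0.26 0 1 0 0 0 1; -0.26 0 1 0 0 0 1; -0.22 0 0.9 0 0 0 1",
)

```text
time_s: 8.65
eef_pos: [0.6271, -0.0697, 0.1868]
eef_rot: [-0.52, 0.52, -0.479, 0.479]
wrist_force: [1.0, -1.4, -0.4]
opening: 0.999
```

>>> apply_moves(
  plan="0 0 0 0 0 0 1; 0 0 0 0 0 0 1; 0 0 0 0 0 0 1; 0 0 0 0 0 0 1; 0 0 0 0 0 0 1",
)

```text
time_s: 9.15
eef_pos: [0.6247, -0.0716, 0.1883]
eef_rot: [0.52, -0.52, 0.479, -0.48]
wrist_force: [-0.9, -0.5, 0.4]
opening: 0.998
```

```bash
python3 go.py .637 -.069 .094 .08
python3 - <<'E'
from h import *
p=ctrl.get_obs()["eef_pos"]
for n in("side","top"):
    im=ctrl.camera(n)[:,:,::-1].copy(); u,v=proj(n,[.637,-.069,.16]).astype(int)
    b=cv2.resize(im[v-60:v+40,u-60:u+60],None,fx=5,fy=5,interpolation=2)
    for s in(1,-1):
        for w in(.0425,.057):
            q=proj(n,[p[0],p[1]+s*w,p[2]+.020]); cv2.circle(b,tuple(((q-[u-60,v-60]+.5)*5).astype(int)),2,(0,0,255),-1)
    cv2.imwrite(f"pics/g_{n}.png",b)
E
```

```text
t 9.15 pos [ 0.6247 -0.0716  0.1883] F [-0.9125 -0.5347  0.3728] op 0.998 q6 1.18717860808323
world d mm [ 12.3264   2.6016 -94.2721] | turn units [-0.0059  0.0091  0.0031] | shift units NOW axes [-0.0326  1.8856  0.2486] | shift units after turn [-0.0322  1.8854  0.2499]
axes x [ 0.081  -0.9967  0.0004] y [ 0.0007 -0.0003 -1.    ] z [0.9967 0.081  0.0007]
```

View pics/g_side.png

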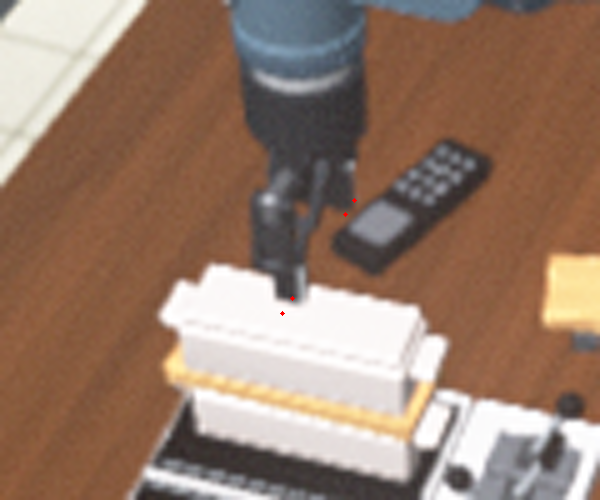

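View pics/g_top.png

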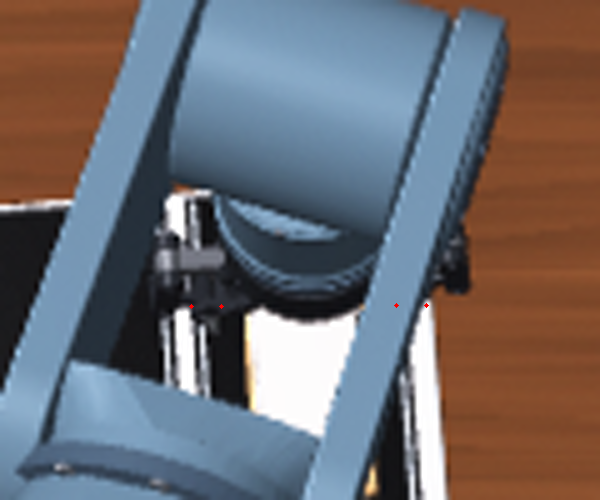

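>>> apply_moves(
  plan="-0.03 0 0.25 0 0 0 1; 0 0.4 0 0 0 0 1; 0 0.5 0 0 0 0 1; 0 0.5 0 0 0 0 1; 0 0.3 0 0 0 0 1",
)

```text
time_s: 9.75
eef_pos: [0.6364, -0.0684, 0.1007]
eef_rot: [-0.52, 0.52, -0.48, 0.478]
wrist_force: [-0.1, 1.0, -0.0]
opening: 1.001
```

```bash
python3 go.py .637 -.069 .094 .08
```

```text
t 9.75 pos [ 0.6364 -0.0684  0.1007] F [-0.0712  0.9877 -0.0145] op 1.001 q6 1.196874305793194
world d mm [ 0.6068 -0.6021 -6.7019] | turn units [ 0.0174  0.0148 -0.0066] | shift units NOW axes [0.0131 0.134  0.0114] | shift units after turn [0.013  0.134  0.0111]
axes x [ 0.0817 -0.9967 -0.0008] y [-0.0021  0.0006 -1.    ] z [ 0.9967  0.0817 -0.0021]
```

>>> apply_moves(
  plan="0 0.07 0 0 0 0 1; 0 0 0 0 0 0 0.6; 0 0 0 0 0 0 0.5; 0 0 0 0 0 0 0.4; 0 0 0 0 0 0 0.4",
)

```text
time_s: 10.25
eef_pos: [0.6389, -0.0689, 0.1009]
eef_rot: [0.521, -0.52, 0.478, -0.48]
wrist_force: [0.7, -1.6, 3.9]
opening: 0.668
```

```bash
python3 go.py .637 -.069 .094 .08;  python3 - <<'E'
from h import *
im=ctrl.camera("side")[:,:,::-1].copy(); u,v=proj("side",[.637,-.069,.16]).astype(int)
cv2.imwrite("pics/g2.png",cv2.resize(im[v-40:v+40,u-50:u+50],None,fx=7,fy=7,interpolation=2))
E
```

```text
t 10.25 pos [ 0.6389 -0.0689  0.1009] F [ 0.7151 -1.5548  3.8649] op 0.668 q6 1.196833666709419
world d mm [-1.8757 -0.0613 -6.8785] | turn units [-0.025   0.0184  0.0108] | shift units NOW axes [-0.002   0.1375 -0.0379] | shift units after turn [-0.0018  0.1376 -0.0375]
axes x [ 0.0821 -0.9966  0.0013] y [ 0.0031 -0.001  -1.    ] z [0.9966 0.0821 0.003 ]
```

View pics/g2.png

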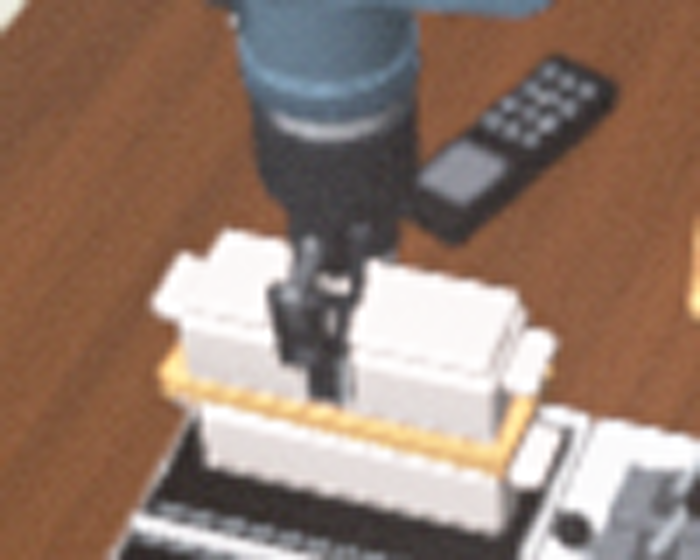

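Run:
```python
from h import *
im=ctrl.camera("side")[:,:,::-1].copy(); u,v=proj("side",[.637,-.069,.16]).astype(int)
b=cv2.resize(im[v-40:v+40,u-50:u+50],None,fx=7,fy=7,interpolation=2)
o=ctrl.get_obs();p=o["eef_pos"];print(p,o["wrist_force"],o["opening"])
for z,col in((.104,(0,0,255)),(.112,(0,255,0)),(.120,(255,0,0))):
  for dx in(-.011,.011):
    for w in(.029,.043):
      q=proj("side",[p[0]+dx-.08*w,p[1]+w+.08*dx,z]); cv2.circle(b,tuple(((q-[u-50,v-40]+.5)*7).astype(int)),2,col,-1)
cv2.imwrite("pics/g3.png",b[150:500,150:550].repeat(2,0).repeat(2,1)[:600])
```

```text
[ 0.63890614 -0.06897845  0.1009199 ] [-0.37013461 -0.8209456   5.69253843] 0.6715443848060352
```

View pics/g3.png

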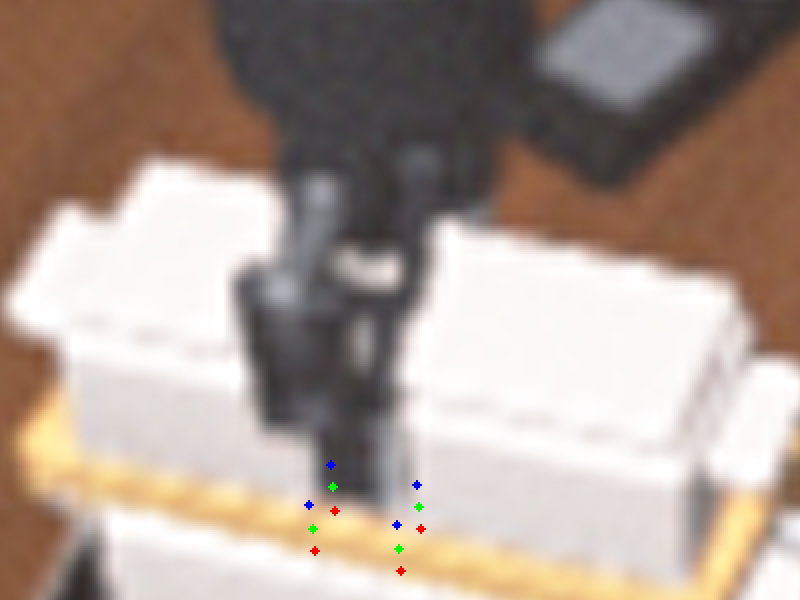

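The dish is gripped (opening 0.67, about 57 mm). I'll lift gently.

>>> apply_moves(
  plan="0 -0.1 0 0 0 0 0.4; 0 -0.2 0 0 0 0 0.4; 0 -0.3 0 0 0 0 0.4; 0 -0.3 0 0 0 0 0.4; 0 -0.1 0 0 0 0 0.4",
)

```text
time_s: 10.85
eef_pos: [0.6391, -0.0688, 0.1522]
eef_rot: [0.521, -0.519, 0.478, -0.48]
wrist_force: [0.9, -0.0, -3.3]
opening: 0.675
```

```bash
python3 go.py .633 .0615 .14 .0655;  python3 - <<'E'
from h import *
im=ctrl.camera("side")[:,:,::-1].copy(); u,v=proj("side",[.637,-.069,.16]).astype(int)
cv2.imwrite("pics/g4.png",cv2.resize(im[v-50:v+40,u-55:u+55],None,fx=6,fy=6,interpolation=2))
E
```

```text
t 10.85 pos [ 0.6391 -0.0688  0.1522] F [ 0.916  -0.0363 -3.314 ] op 0.675 q6 1.1969233048831525
world d mm [ -6.11   130.2739 -12.2112] | turn units [-0.0333  0.1401  0.0121] | shift units NOW axes [-2.6071  0.2407  0.0915] | shift units after turn [-2.6079  0.2442  0.0486]
axes x [ 0.0822 -0.9966  0.0015] y [ 0.0041 -0.0012 -1.    ] z [0.9966 0.0822 0.004 ]
```

View pics/g4.png

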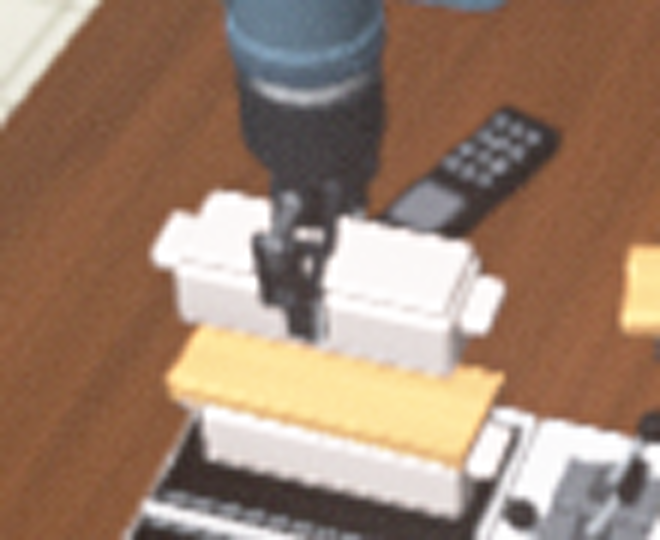

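The dish is lifted level and the board stayed in place. Now across to the free plate.

>>> apply_moves(
  plan="-0.3 0 0 0 0.07 0 0.4; -0.7 0 0 0 0.07 0 0.4; -0.8 0 0.03 0 0 0 0.4; -0.6 0 0 0 0 0 0.4; -0.2 0 0 0 0 0 0.4",
)

```text
time_s: 11.4
eef_pos: [0.6293, 0.0645, 0.1488]
eef_rot: [0.517, -0.517, 0.483, -0.482]
wrist_force: [0.0, -0.1, -3.0]
opening: 0.671
```

>>> apply_moves(
  plan="0 0.3 0 0 0 0 0.4; 0 0.4 0 0 0 0 0.4; 0 0.4 0 0 0 0 0.4; 0 0.3 0 0 0 0 0.4; 0 0.1 0 0 0 0 0.4",
)

```text
time_s: 11.9
eef_pos: [0.6284, 0.0602, 0.071]
eef_rot: [-0.515, 0.517, -0.485, 0.483]
wrist_force: [0.3, -0.3, -3.4]
opening: 0.668
```

```bash
python3 go.py .633 .0615 .0309 .0655
```

```text
t 11.9 pos [0.6284 0.0602 0.071 ] F [ 0.2557 -0.2642 -3.3626] op 0.668 q6 1.4148519511066888
world d mm [  4.6168   1.3394 -40.0815] | turn units [ 0.0365 -0.0123 -0.0029] | shift units NOW axes [-0.0205  0.8012  0.0974] | shift units after turn [-0.0207  0.8016  0.0939]
axes x [ 0.064  -0.998  -0.0003] y [-0.0044  0.0001 -1.    ] z [ 0.9979  0.064  -0.0044]
```

>>> apply_moves(
  plan="-0.02 0.1 0.09 0 0 0 0.4; 0 0.2 0 0 0 0 0.4; 0 0.2 0 0 0 0 0.4; 0 0.1 0 0 0 0 0.4; 0 0 0 0 0 0 0.4",
)

```text
time_s: 12.4
eef_pos: [0.6336, 0.0628, 0.0429]
eef_rot: [-0.516, 0.517, -0.484, 0.483]
wrist_force: [0.3, 0.6, -3.4]
opening: 0.668
```

```bash
python3 go.py .633 .0615 .0309 .0655;  python3 - <<'E'
from h import *
for n in("side","top"):
    im=ctrl.camera(n)[:,:,::-1].copy(); u,v=proj(n,[.63,0.03,.06]).astype(int)
    cv2.imwrite(f"pics/g5_{n}.png",cv2.resize(im[v-50:v+50,u-55:u+65],None,fx=6,fy=6,interpolation=2))
E
```

```text
t 12.4 pos [0.6336 0.0628 0.0429] F [ 0.2801  0.5753 -3.4194] op 0.668 q6 1.4179243367311503
world d mm [ -0.6046  -1.2504 -11.9754] | turn units [ 0.0168  0.     -0.0026] | shift units NOW axes [ 0.0242  0.2395 -0.0132] | shift units after turn [ 0.0242  0.2395 -0.0137]
axes x [ 0.0655 -0.9979 -0.0003] y [-0.002   0.0002 -1.    ] z [ 0.9979  0.0655 -0.002 ]
```

View pics/g5_side.png

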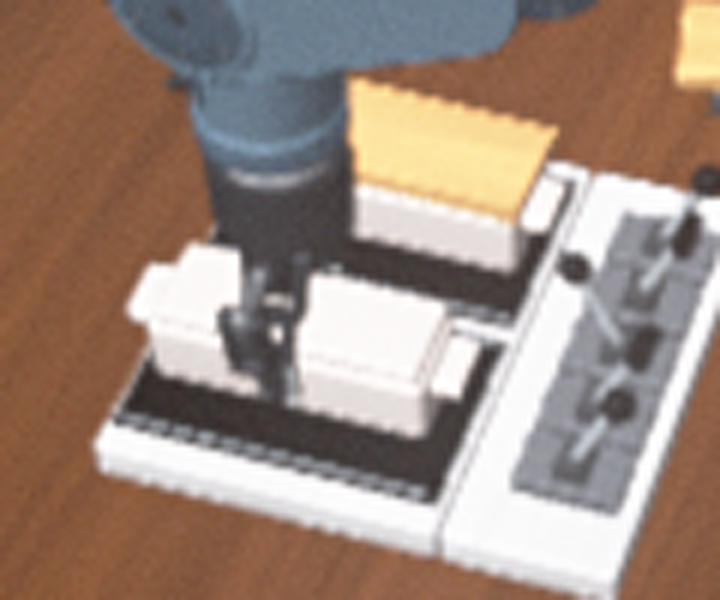

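View pics/g5_top.png

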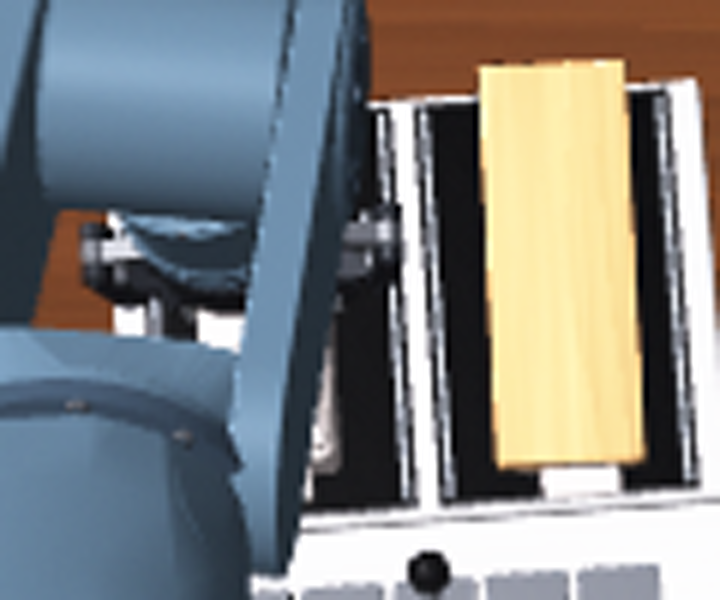

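>>> apply_moves(
  plan="0.02 0.06 0 0 0 0 0.4; 0 0.06 0 0 0 0 0.4; 0 0.04 0 0 0 0 0.4; 0 0.03 0 0 0 0 0.4; 0 0 0 0 0 0 0.4",
)

```text
time_s: 13.0
eef_pos: [0.6343, 0.0616, 0.0342]
eef_rot: [-0.516, 0.516, -0.484, 0.483]
wrist_force: [0.7, 0.3, -3.5]
opening: 0.666
```

>>> apply_moves(
  plan="0 0.02 0 0 0 0 0.4; 0 0.02 0 0 0 0 0.4; 0 0.01 0 0 0 0 0.4; 0 0 0 0 0 0 0.4; 0 0 0 0 0 0 0.4",
)

```text
time_s: 13.5
eef_pos: [0.6346, 0.0616, 0.0321]
eef_rot: [0.516, -0.516, 0.483, -0.483]
wrist_force: [0.4, -0.3, -3.0]
opening: 0.671
```

>>> apply_moves(
  plan="0 0.02 0 0 0 0 0.4; 0 0.02 0 0 0 0 0.4; 0 0 0 0 0 0 0.4; 0 0 0 0 0 0 0.4; 0 0 0 0 0 0 0.4",
)

```text
time_s: 14.0
eef_pos: [0.6348, 0.0616, 0.0309]
eef_rot: [0.516, -0.516, 0.483, -0.483]
wrist_force: [-4.5, -0.9, 5.6]
opening: 0.668
```

Contact with the plate came at the expected height. I'll release.

>>> apply_moves(
  plan="0 0 0 0 0 0 0.72; 0 0 0 0 0 0 0.85; 0 0 0 0 0 0 1; 0 -0.3 0 0 0 0 1; 0 -0.8 0 0 0 0 1",
)

```text
time_s: 14.5
eef_pos: [0.6313, 0.0618, 0.0821]
eef_rot: [-0.514, 0.518, -0.486, 0.481]
wrist_force: [-0.3, -0.1, 0.0]
opening: 0.998
```

>>> apply_moves(
  plan="0 -1 0 0 0 0 1; 0 -1 -0.3 0 0 0 1; 0 -0.5 -1 0 0 0 1; 0 0 -1 0 0 0 1; 0 0 -1 0 0 0 1",
)

```text
time_s: 15.0
eef_pos: [0.4751, 0.0511, 0.2074]
eef_rot: [0.517, -0.515, 0.482, -0.484]
wrist_force: [-0.4, 0.3, 0.2]
opening: 1.005
```

```bash
python3 go.py .63 -.068 .19 .0655;  python3 - <<'E'
from h import *
for n in("side","top"):
    im=ctrl.camera(n)[:,:,::-1].copy(); cv2.imwrite(f"pics/r_{n}.png",im)
    u,v=proj(n,[.61,0.0,.06]).astype(int); print(n,u-60,v-50)
    cv2.imwrite(f"pics/g6_{n}.png",cv2.resize(im[v-50:v+50,u-60:u+60],None,fx=6,fy=6,interpolation=2))
E
```

```text
t 15.0 pos [0.4751 0.0511 0.2074] F [-0.365   0.3177  0.2063] op 1.005 q6 1.3632289598717964
world d mm [ 154.8883 -119.0625  -17.4339] | turn units [-0.0314  0.0009  0.0072] | shift units NOW axes [2.5789 0.362  2.9336] | shift units after turn [2.5789 0.3487 2.9353]
axes x [ 0.0656 -0.9978  0.0009] y [ 0.0038 -0.0006 -1.    ] z [0.9978 0.0656 0.0038]
side 175 173
top 191 102
```

View pics/g6_side.png

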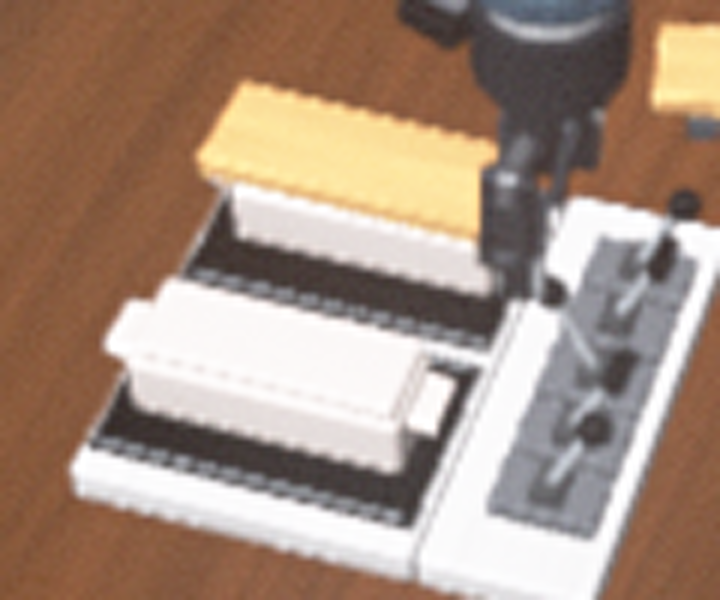

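View pics/g6_top.png

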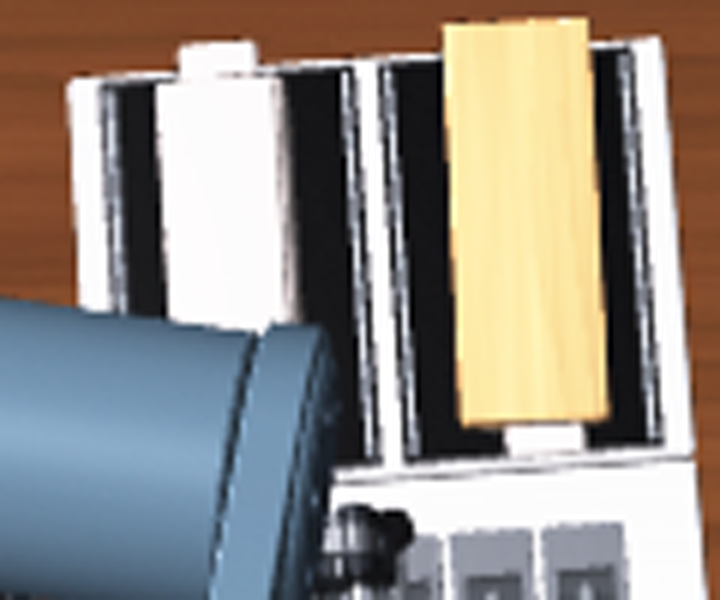

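Run:
```python
from fit import *
t=crop(6,191,102);s=crop(6,175,173)
B=[("top",0,t(443,26)),("top",1,t(587,17)),("top",2,t(607,416)),("top",3,t(462,425)),("side",0,s(198,155)),("side",1,s(240,84))]
fits(B,.18,.066,[.63,-.07,0,.104],None,"board");fits(B,.18,.066,[.63,-.07,0,.104],.104,"board")
fits(B[:4],.18,.066,[.63,-.07,0,.104],.104,"board top only")
# dish2: mix lid & body bottom
obs=[("top",0,t(157,86),.152,.052,.088),("top",1,t(279,80),.152,.052,.088),("side",1,s(172,280),.152,.052,.088),("side",2,s(428,347),.152,.052,.088),
("side",3,s(402,472),.16,.058,.034),("side",0,s(135,403),.16,.058,.034)]
def f(p): return np.concatenate([proj(c,rect(p[0],p[1],p[2],z,L,W)[i])-uv for c,i,uv,L,W,z in obs])
r=least_squares(f,[.63,.06,.06],loss="soft_l1");print("dish",r.x,np.abs(f(r.x)).round(1))
# warmer refit w/ top picture now
W=[("top",1,t(658,38)),("top",0,t(67,80))]
print([onz("top",uv,.03) for _,_,uv in W])
w=np.array([.5905,-.0065]);c,s_=np.cos(.0655),np.sin(.0655)
print("in warmer:",np.array([[c,s_],[-s_,c]])@(r.x[:2]-w))
```

```text
board [ 0.6402 -0.0712  0.0456  0.0987  0.9986] res px [0.5 0.3 0.2 0.  0.5 0.1 0.4 0.3 0.2 0.7 0.9 0.4]
board [ 0.6389 -0.0706  0.0506  0.1039  0.9951] res px [0.9 0.2 0.2 0.1 0.5 0.1 0.4 0.2 0.4 0.1 1.  1.1]
board top only [ 0.6384 -0.0713  0.0441  0.104   0.9911] res px [0.4 0.  0.2 0.3 0.5 0.  0.3 0.3]
dish [0.6306 0.0638 0.0333] [0.2 0.6 0.8 0.4 0.5 1.2 0.3 0.6 0.3 1.6 0.2 0.4]
[array([ 0.7424, -0.1345,  0.03  ]), array([0.7236, 0.1421, 0.03  ])]
in warmer: [0.0446 0.0675]
```

```bash
python3 go.py .639 -.0715 .14 .046
```

```text
t 15.1 pos [0.4686 0.0521 0.2042] F [ 0.0864 -0.3912 -0.2604] op 1.003 q6 1.363415192560936
world d mm [ 170.395  -123.6321  -64.1878] | turn units [ 0.0454  0.1656 -0.0072] | shift units NOW axes [2.6928 1.2636 3.2447] | shift units after turn [2.6267 1.2838 3.2906]
axes x [ 0.0658 -0.9978 -0.0009] y [-0.0055  0.0006 -1.    ] z [ 0.9978  0.0658 -0.0054]
```

>>> apply_moves(
  plan="0.6 0 0.6 0 0.16 0 1; 0.7 0 0.8 0 0 0 1; 0.7 0 0.9 0 0 0 1; 0.6 0 0.9 0 0 0 1; 0 0.3 0 0 0 0 1",
)

```text
time_s: 15.6
eef_pos: [0.6363, -0.067, 0.1925]
eef_rot: [0.512, -0.51, 0.487, -0.492]
wrist_force: [0.3, -0.2, -0.4]
opening: 1.0
```

>>> apply_moves(
  plan="0 0.3 0 0 0 0 1; 0 0.3 0 0 0 0 1; 0 0.3 0 0 0 0 1; 0 0 0 0 0 0 1; 0 0 0 0 0 0 1",
)

```text
time_s: 16.1
eef_pos: [0.63, -0.0619, 0.1453]
eef_rot: [-0.512, 0.512, -0.488, 0.488]
wrist_force: [-0.7, -0.0, 0.4]
opening: 1.001
```

```bash
python3 go.py .639 -.0715 .075 .046;  python3 - <<'E'
from h import *
for n in("side","top"):
    im=ctrl.camera(n)[:,:,::-1].copy(); cv2.imwrite(f"pics/r1_{n}.png",im)
im=cv2.imread("pics/r1_top.png"); cv2.imwrite("pics/r1t.png",cv2.resize(im[95:225,200:320],None,fx=4.6,fy=4.6,interpolation=2))
im=cv2.imread("pics/r1_side.png"); cv2.imwrite("pics/r1s.png",cv2.resize(im[165:275,175:305],None,fx=5,fy=5,interpolation=2))
E
```

```text
t 16.1 pos [ 0.63   -0.0619  0.1453] F [-0.6655 -0.0194  0.4145] op 1.001 q6 1.2387518705373806
world d mm [  9.0445  -9.6304 -70.3021] | turn units [ 0.0043  0.0079 -0.0015] | shift units NOW axes [0.2011 1.4059 0.1724] | shift units after turn [0.2007 1.406  0.1718]
axes x [ 0.0469 -0.9989 -0.0002] y [-0.0005  0.0002 -1.    ] z [ 0.9989  0.0469 -0.0005]
```

View pics/r1s.png

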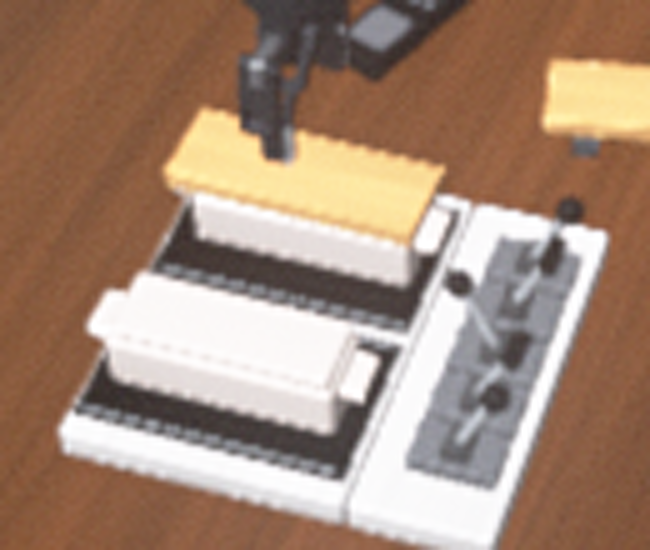

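View pics/r1t.png

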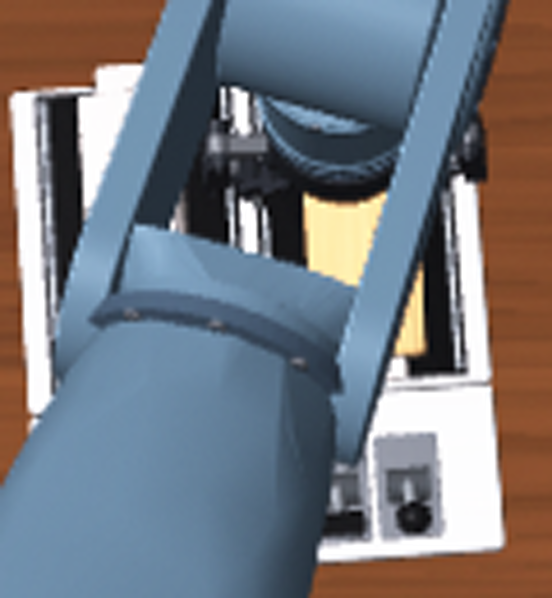

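>>> apply_moves(
  plan="0.2 0.1 0.17 0 0 0 1; 0 0.3 0 0 0 0 1; 0 0.4 0 0 0 0 1; 0 0.3 0 0 0 0 1; 0 0 0 0 0 0 1",
)

```text
time_s: 16.7
eef_pos: [0.6371, -0.0717, 0.0865]
eef_rot: [-0.51, 0.512, -0.49, 0.486]
wrist_force: [-0.2, 0.6, -0.3]
opening: 1.001
```

```bash
python3 go.py .639 -.0715 .075 .046;  python3 - <<'E'
from h import *
im=ctrl.camera("side")[:,:,::-1].copy(); b=cv2.resize(im[170:250,190:290],None,fx=7,fy=7,interpolation=2)
o=ctrl.get_obs();p=o["eef_pos"]
for z,col in((p[2]+.015,(0,0,255)),(p[2]+.022,(0,255,0))):
  for dx in(-.011,.011):
    for w in(.0425,.057):
      q=proj("side",[p[0]+dx-.046*w,p[1]+w+.046*dx,z]); cv2.circle(b,tuple(((q-[190,170]+.5)*7).astype(int)),2,col,-1)
cv2.imwrite("pics/b1.png",b)
E
```

```text
t 16.7 pos [ 0.6371 -0.0717  0.0865] F [-0.227   0.624  -0.3141] op 1.001 q6 1.228150610504882
world d mm [  1.8719   0.1671 -11.4827] | turn units [ 0.0483 -0.0012 -0.0171] | shift units NOW axes [-0.0012  0.2294  0.0389] | shift units after turn [-0.0016  0.2297  0.0376]
axes x [ 0.0458 -0.9989 -0.0021] y [-0.0059  0.0018 -1.    ] z [ 0.9989  0.0458 -0.0058]
```

View pics/b1.png

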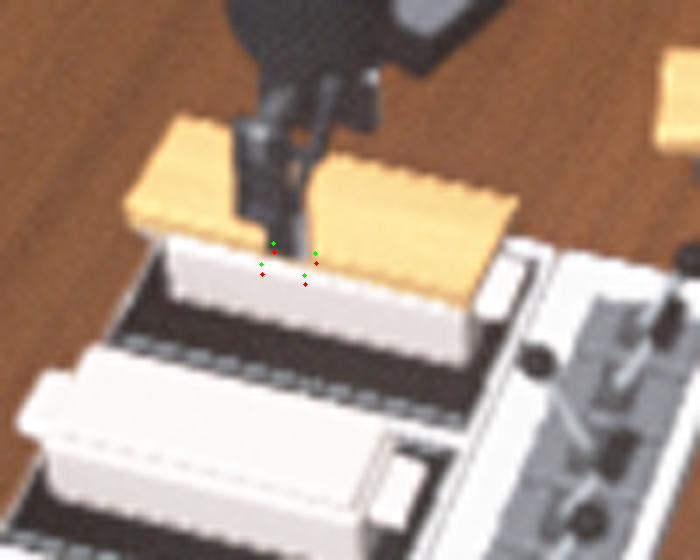

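>>> apply_moves(
  plan="0 0.13 0.03 0 0 0 1; 0 0.14 0 0 0 0 1; 0 0 0 0 0 0 0.9; 0 0 0 0 0 0 0.75; 0 0 0 0 0 0 0.6",
)

```text
time_s: 17.25
eef_pos: [0.6414, -0.0721, 0.0776]
eef_rot: [0.512, -0.511, 0.488, -0.489]
wrist_force: [-0.3, 0.3, -1.4]
opening: 0.756
```

>>> apply_moves(
  plan="0 0 0 0 0 0 0.5; 0 0 0 0 0 0 0.5; 0 0 0 0 0 0 0.5; 0 -0.1 0 0 0 0 0.5; 0 -0.1 0 0 0 0 0.5",
)

```text
time_s: 17.75
eef_pos: [0.6404, -0.0719, 0.0865]
eef_rot: [-0.511, 0.512, -0.489, 0.488]
wrist_force: [-0.0, -0.5, -1.7]
opening: 0.751
```

```bash
python3 go.py .639 -.0715 .075 .046;  python3 - <<'E'
from h import *
im=ctrl.camera("side")[:,:,::-1].copy(); b=cv2.resize(im[170:250,190:290],None,fx=7,fy=7,interpolation=2)
cv2.imwrite("pics/b2.png",b)
E
```

```text
t 17.75 pos [ 0.6404 -0.0719  0.0865] F [-0.0142 -0.5397 -1.6517] op 0.751 q6 1.2289887371817305
world d mm [ -1.4175   0.3955 -11.4653] | turn units [ 0.0104  0.0019 -0.0033] | shift units NOW axes [-0.0091  0.2293 -0.0277] | shift units after turn [-0.0092  0.2293 -0.028 ]
axes x [ 0.0462 -0.9989 -0.0004] y [-0.0013  0.0003 -1.    ] z [ 0.9989  0.0462 -0.0013]
```

View pics/b2.png

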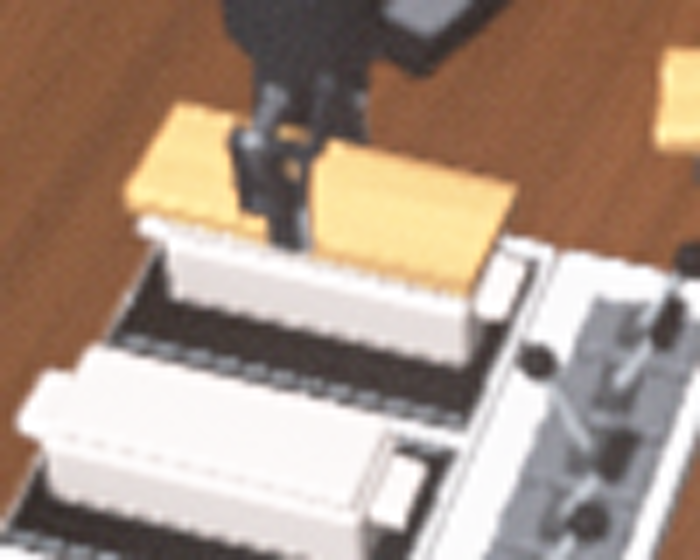

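Board gripped and lifted level, and the lower dish is undisturbed. I'll raise it and carry it to the rest.

>>> apply_moves(
  plan="0 -0.4 0 0 0 0 0.5; 0 -0.6 0 0 0 0 0.5; 0 -0.6 0 0 0 0 0.5; 0 -0.4 0 0 0 0 0.5; 0 0 0 0 0 0 0.5",
)

```text
time_s: 18.3
eef_pos: [0.6431, -0.0727, 0.1908]
eef_rot: [0.513, -0.51, 0.486, -0.49]
wrist_force: [-0.1, -0.6, -0.8]
opening: 0.748
```

>>> apply_moves(
  plan="0.7 0 -0.4 0 -0.3 0 0.5; 0.8 0 -0.7 0 -0.4 0 0.5; 0.8 0 -0.8 0 -0.4 0 0.5; 0.8 0 -0.8 0 -0.4 0 0.5; 0.6 0 -0.5 0 -0.3 0 0.5",
)

```text
time_s: 18.8
eef_pos: [0.5135, -0.2648, 0.185]
eef_rot: [-0.561, 0.561, -0.431, 0.429]
wrist_force: [0.2, -0.7, -0.0]
opening: 0.746
```

```bash
python3 go.py .451 -.300 .10 .266
```

```text
t 18.8 pos [ 0.5135 -0.2648  0.185 ] F [ 0.2163 -0.6599 -0.0164] op 0.746 q6 0.6266074616100425
world d mm [-62.5334 -35.227  -84.9972] | turn units [ 0.0166 -0.0231 -0.0163] | shift units NOW axes [ 0.3582  1.702  -1.3875] | shift units after turn [ 0.351   1.6999 -1.3919]
axes x [ 0.2602 -0.9656 -0.002 ] y [-0.0024  0.0014 -1.    ] z [ 0.9656  0.2602 -0.002 ]
```

>>> apply_moves(
  plan="0.2 0.1 -0.6 0 -0.03 0 0.5; 0.15 0.3 -0.5 0 0 0 0.5; 0 0.4 -0.3 0 0 0 0.5; 0 0.5 0 0 0 0 0.5; 0 0.3 0 0 0 0 0.5",
)

```text
time_s: 19.3
eef_pos: [0.4511, -0.2978, 0.1034]
eef_rot: [0.562, -0.561, 0.431, -0.428]
wrist_force: [0.1, 0.7, -1.4]
opening: 0.752
```

>>> apply_moves(
  plan="0 0.3 0 0 0 0 0.5; 0 0.3 0 0 0 0 0.5; 0 0.2 0 0 0 0 0.5; 0 0 0 0 0 0 0.5; 0 0 0 0 0 0 0.5",
)

```text
time_s: 19.8
eef_pos: [0.4535, -0.2989, 0.0669]
eef_rot: [-0.562, 0.562, -0.429, 0.429]
wrist_force: [0.3, -0.9, -0.7]
opening: 0.752
```

```bash
python3 go.py .451 -.300 .0206 .266;  python3 - <<'E'
from h import *
for n in("side","top"):
    im=ctrl.camera(n)[:,:,::-1].copy(); u,v=proj(n,[.45,-.30,.05]).astype(int); print(n,u-50,v-45)
    cv2.imwrite(f"pics/b3_{n}.png",cv2.resize(im[v-45:v+45,u-50:u+50],None,fx=6,fy=6,interpolation=2)); cv2.imwrite(f"pics/r2_{n}.png",im)
E
```

```text
t 19.8 pos [ 0.4535 -0.2989  0.0669] F [ 0.2607 -0.8756 -0.74  ] op 0.752 q6 0.5032967980362089
world d mm [ -2.4705  -1.0679 -46.265 ] | turn units [-0.0004  0.0005  0.0009] | shift units NOW axes [ 0.0075  0.9253 -0.0533] | shift units after turn [ 0.0076  0.9253 -0.0533]
axes x [ 0.2629 -0.9648  0.0001] y [ 0.0001 -0.0001 -1.    ] z [0.9648 0.2629 0.    ]
side 258 134
top 312 165
```

View pics/b3_side.png

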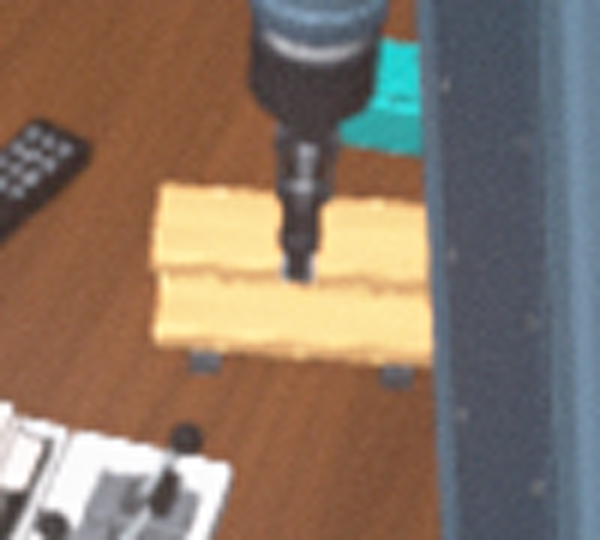

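View pics/b3_top.png

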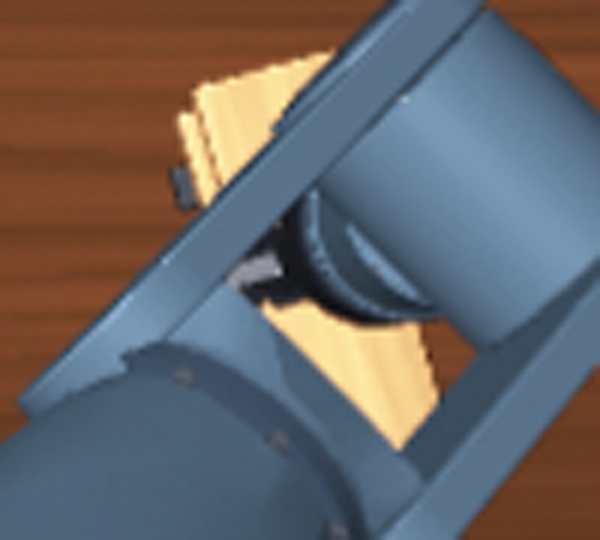

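Run:
```python
from fit import *
for n,(u0,v0) in(("side",(258,134)),("top",(312,165))):
    I=cv2.resize(cv2.imread(f"pics/r2_{n}.png")[v0:v0+90,u0:u0+100],None,fx=8,fy=8,interpolation=2)
    def box(x,y,yaw,z0,z1,col):
        a=proj(n,rect(x,y,yaw,z0,.18,.066));b=proj(n,rect(x,y,yaw,z1,.18,.066))
        g=lambda p:tuple(int(v) for v in ((p-[u0,v0]+.5)*8*16).round())
        for i in range(4):
            for p,q in((a[i],a[(i+1)%4]),(b[i],b[(i+1)%4]),(a[i],b[i])): cv2.line(I,g(p),g(q),col,1,cv2.LINE_AA,4)
    box(.4496,-.3003,.266,.015,.031,(0,0,255)); box(.452,-.299,.266,.077,.093,(255,0,0))
    cv2.imwrite(f"pics/b4_{n}.png",I[:600])
```

```text
(no output)
```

View pics/b4_side.png

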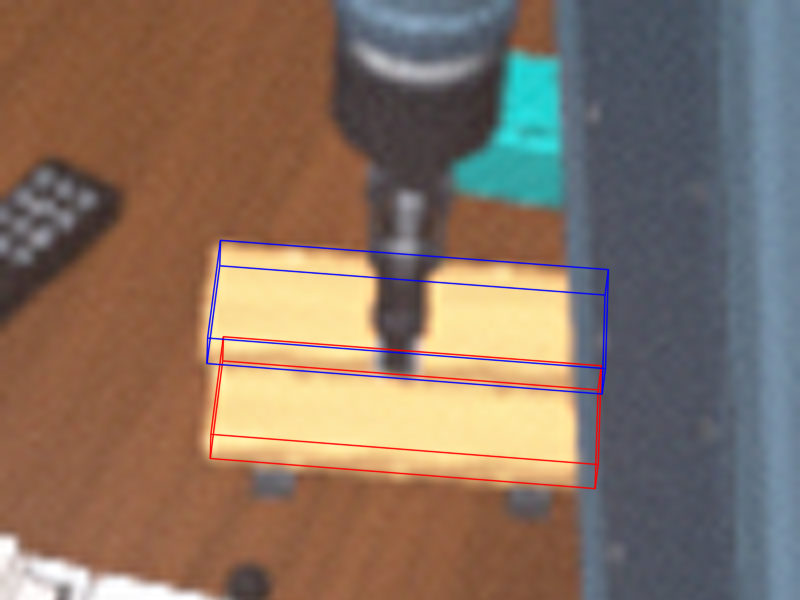

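View pics/b4_top.png

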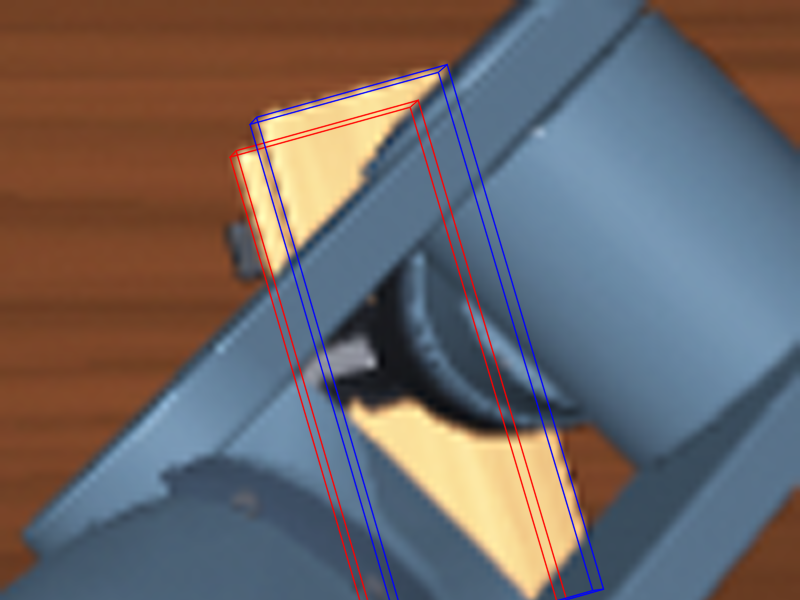

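>>> apply_moves(
  plan="0.01 0.2 -0.08 0 0 0 0.5; 0 0.25 0 0 0 0 0.5; 0 0.2 0 0 0 0 0.5; 0 0.05 0 0 0 0 0.5; 0 0 0 0 0 0 0.5",
)

```text
time_s: 20.4
eef_pos: [0.449, -0.2999, 0.0308]
eef_rot: [0.562, -0.562, 0.43, -0.429]
wrist_force: [0.3, -0.6, -1.5]
opening: 0.75
```

```bash
python3 go.py .4498 -.3008 .0206 .266;  python3 - <<'E'
from h import *
im=ctrl.camera("side")[:,:,::-1].copy(); cv2.imwrite("pics/b5.png",cv2.resize(im[140:215,265:345],None,fx=8,fy=8,interpolation=2))
im=ctrl.camera("top")[:,:,::-1].copy(); cv2.imwrite("pics/b6.png",cv2.resize(im[165:255,320:400],None,fx=7,fy=6.6,interpolation=2))
E
```

```text
t 20.4 pos [ 0.449  -0.2999  0.0308] F [ 0.2999 -0.5545 -1.4641] op 0.75 q6 0.49620394236806553
world d mm [  0.8247  -0.9325 -10.1749] | turn units [ 0.0076 -0.0019 -0.0143] | shift units NOW axes [0.0227 0.2034 0.0112] | shift units after turn [0.0223 0.2035 0.011 ]
axes x [ 0.2626 -0.9649 -0.0017] y [-0.0013  0.0014 -1.    ] z [ 0.9649  0.2626 -0.0009]
```

View pics/b5.png

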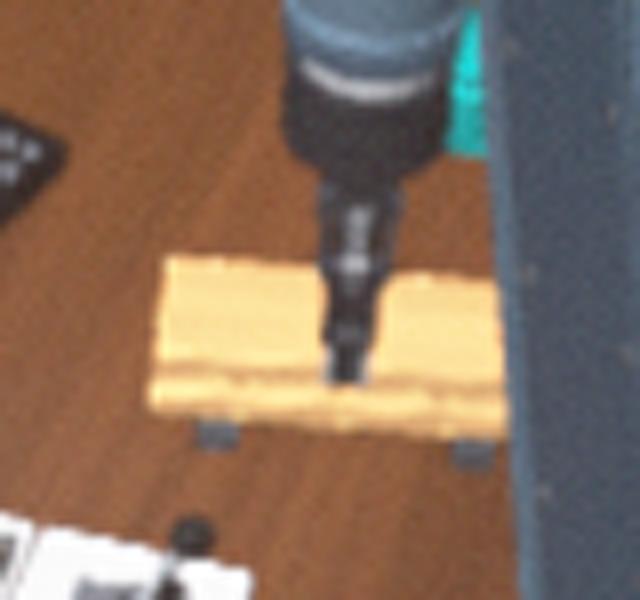

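View pics/b6.png

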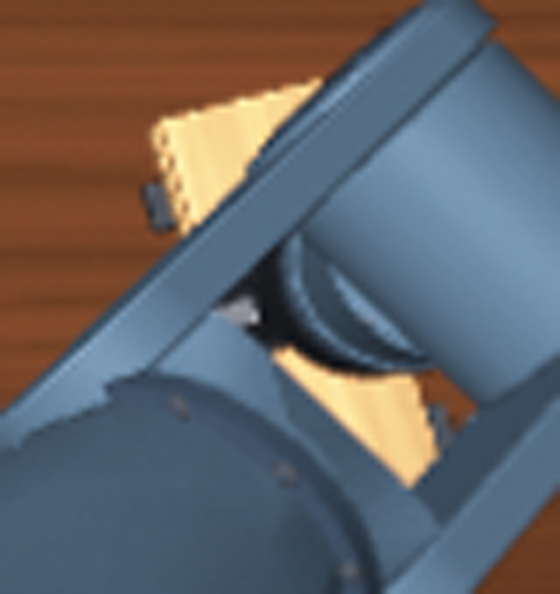

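>>> apply_moves(
  plan="0 0.05 0 0 0 0 0.5; 0 0.04 0 0 0 0 0.5; 0 0.04 0 0 0 0 0.5; 0 0.02 0 0 0 0 0.5; 0 0 0 0 0 0 0.5",
)

```text
time_s: 21.0
eef_pos: [0.4494, -0.3003, 0.0241]
eef_rot: [0.562, -0.562, 0.429, -0.429]
wrist_force: [1.2, 0.3, -0.7]
opening: 0.75
```

>>> apply_moves(
  plan="0 0.03 0 0 0 0 0.5; 0 0.02 0 0 0 0 0.5; 0 0.02 0 0 0 0 0.5; 0 0 0 0 0 0 0.5; 0 0 0 0 0 0 0.5",
)

```text
time_s: 21.5
eef_pos: [0.4495, -0.3004, 0.0208]
eef_rot: [0.562, -0.562, 0.429, -0.429]
wrist_force: [0.5, 0.5, -0.6]
opening: 0.751
```

>>> apply_moves(
  plan="0 0.02 0 0 0 0 0.5; 0 0.02 0 0 0 0 0.5; 0 0.02 0 0 0 0 0.5; 0 0 0 0 0 0 0.5; 0 0 0 0 0 0 0.5",
)

```text
time_s: 22.0
eef_pos: [0.4496, -0.3006, 0.0203]
eef_rot: [-0.562, 0.562, -0.429, 0.429]
wrist_force: [-7.9, 6.5, 23.1]
opening: 0.751
```

Contact came at z=0.0205, the predicted height. I'll ease off and release.

>>> apply_moves(
  plan="0 -0.03 0 0 0 0 0.5; 0 0 0 0 0 0 0.5; 0 0 0 0 0 0 0.8; 0 0 0 0 0 0 1; 0 0 0 0 0 0 1",
)

```text
time_s: 22.5
eef_pos: [0.4494, -0.3004, 0.019]
eef_rot: [0.562, -0.562, 0.429, -0.429]
wrist_force: [-0.2, 0.3, 1.0]
opening: 1.006
```

>>> apply_moves(
  plan="0 -0.3 0 0 0 0 1; 0 -0.8 0 0 0 0 1; 0 -1 0 0 0 0 1; 0 -1 -0.5 0 0 0 1; 0 -0.3 -1 0 0 0 1",
)

```text
time_s: 23.0
eef_pos: [0.3848, -0.3212, 0.1902]
eef_rot: [-0.562, 0.563, -0.424, 0.432]
wrist_force: [-0.2, -2.3, -0.1]
opening: 1.001
```

>>> apply_moves(
  plan="0 0 -1 0 0 0 0.5; -0.3 0 -0.8 0 0.5 0 0; 0 0 0 0 0.5 0 0; 0 0 0 0 0.5 0 0; 0 0 0 0 0 0 0",
)

```text
time_s: 23.5
eef_pos: [0.2907, -0.3284, 0.1845]
eef_rot: [-0.52, 0.521, -0.478, 0.479]
wrist_force: [0.3, 0.9, 0.1]
opening: 0.146
```

```bash
python3 go.py .42 .03 .19 .0655;  python3 - <<'E'
from h import *
for n in("side","top"):
    im=ctrl.camera(n)[:,:,::-1].copy(); cv2.imwrite(f"pics/r3_{n}.png",im)
im=cv2.imread("pics/r3_top.png"); cv2.imwrite("pics/r3t.png",cv2.resize(im[95:255,195:405],None,fx=3.75,fy=3.75,interpolation=2))
im=cv2.imread("pics/r3_side.png"); cv2.imwrite("pics/r3s.png",cv2.resize(im[155:275,180:340],None,fx=5,fy=5,interpolation=2))
E
```

```text
t 23.5 pos [ 0.2907 -0.3284  0.1845] F [0.3167 0.883  0.1028] op 0.146 q6 0.3682489157530625
world d mm [129.3301 358.3595   5.5347] | turn units [-0.005   0.157   0.0118] | shift units NOW axes [-6.9236 -0.1187  3.1813] | shift units after turn [-6.9825 -0.1107  3.0502]
axes x [ 0.0842 -0.9964  0.0014] y [ 0.0007 -0.0014 -1.    ] z [0.9964 0.0842 0.0006]
```

View pics/r3s.png

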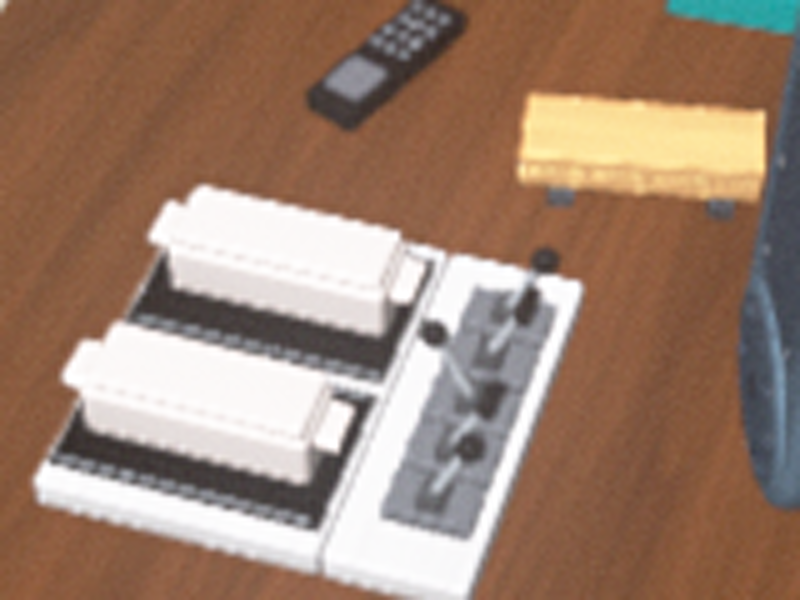

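View pics/r3t.png

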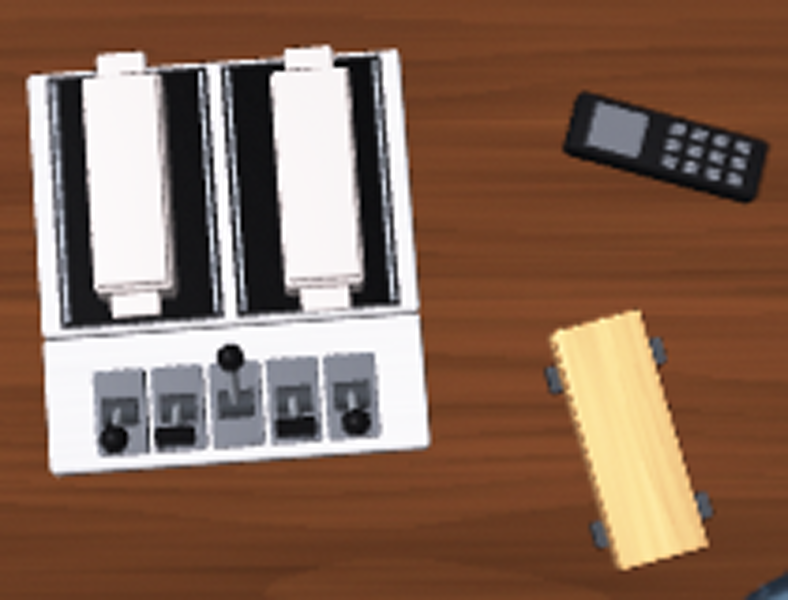

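The boards are stacked squarely and the lower dish is in place. Next I'll check the placed dish's centring and yaw precisely.

Run:
```python
import cv2
im=cv2.imread("pics/r3_top.png"); cv2.imwrite("pics/z1.png",cv2.resize(im[105:185,200:310],None,fx=7,fy=7,interpolation=cv2.INTER_CUBIC))
im=cv2.imread("pics/r3_top.png"); cv2.imwrite("pics/z2.png",cv2.resize(im[170:255,330:400],None,fx=7,fy=7,interpolation=cv2.INTER_CUBIC))
```

```text
(no output)
```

View pics/z1.png

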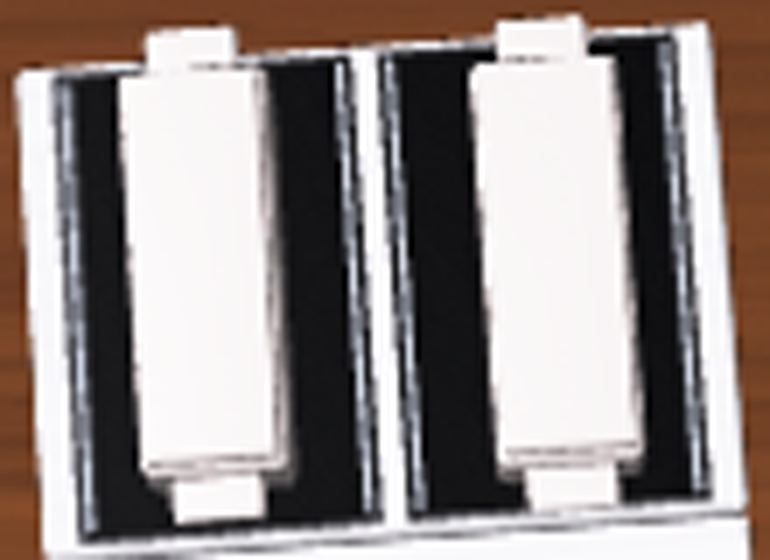

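View pics/z2.png

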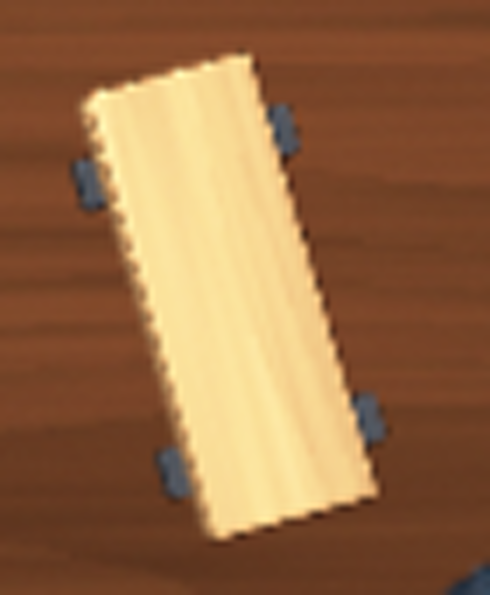

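Run:
```python
from fit import *
t=crop(7,200,105)
T=lambda l:[("top",i,t(*p)) for i,p in enumerate(l)]
p=fits(T([(57,75),(345,57),(380,520),(85,540)]),.19,.12,[.63,.06,.06,.034],.034,"plate_b")
a=fits(T([(120,78),(253,70),(270,455),(141,466)]),.152,.052,[.63,.06,.06,.088],.088,"dish B")
l=fits(T([(473,66),(608,57),(630,442),(500,455)]),.152,.052,[.63,-.06,.06,.088],.088,"dish low")
g=fits(T([(392,55),(672,35),(710,495),(415,518)]),.19,.12,[.63,-.06,.06,.034],.034,"plate_a")
d=a[:2]-p[:2];c,s=np.cos(.066),np.sin(.066);print("off B in plate",c*d[0]+s*d[1],-s*d[0]+c*d[1])
z=crop(7,330,170)
fits([("top",i,z(*q)) for i,q in enumerate([(95,98),(250,55),(377,492),(217,538)])],.18,.066,[.45,-.3,.26,.047],.047,"upper board")
```

```text
plate_b [0.6309 0.0605 0.0679 0.0526 0.9818] res px [0.3 0.5 0.6 0.  0.1 0.3 0.4 0.1]
dish B [0.6309 0.0633 0.0551 0.088  0.9858] res px [0.1 0.1 0.  0.1 0.5 0.1 0.4 0.3]
dish low [ 0.635  -0.0726  0.0586  0.088   0.9894] res px [0.  0.  0.1 0.1 0.5 0.3 0.3 0.4]
plate_a [ 0.6392 -0.0705  0.0632  0.0337  0.9768] res px [1.1 0.2 0.7 0.3 0.2 0.1 0.  0.5]
off B in plate 0.0001937733841617694 0.002836682959767865
upper board [ 0.4474 -0.3017  0.257   0.0507  0.9823] res px [0.3 0.  0.2 0.1 0.1 0.1 0.  0.2]
```

Measured against the plate the dish is within about 3 mm and 0.01 rad. The upper board is within about 3 mm of the pile board. Both are good, so now the levers, with the fingers shut.

```bash
python3 go.py .393 .0225 .15 .0655
```

```text
t 23.6 pos [ 0.2911 -0.3282  0.1841] F [-0.1512 -0.0747  0.3617] op 0.001 q6 0.3661602048830748
world d mm [101.9359 350.6748 -34.0804] | turn units [-0.0029  0.1832  0.0072] | shift units NOW axes [-6.8091  0.6766  2.6435] | shift units after turn [-6.865   0.6816  2.4934]
axes x [ 0.0874 -0.9962  0.0009] y [ 0.0004 -0.0008 -1.    ] z [0.9962 0.0874 0.0003]
```

>>> apply_moves(
  plan="-0.9 0 0.1 0 0.18 0 0; -0.9 0 0.3 0 0 0 0; -0.9 0 0.3 0 0 0 0; -0.9 0 0.3 0 0 0 0; -0.8 0 0.3 0 0 0 0",
)

```text
time_s: 24.1
eef_pos: [0.3409, -0.1021, 0.1837]
eef_rot: [0.516, -0.516, 0.483, -0.483]
wrist_force: [0.2, -0.4, 0.5]
opening: 0.0
```

>>> apply_moves(
  plan="-0.8 0 0.3 0 0 0 0; -0.8 0.1 0.3 0 0 0 0; -0.6 0.2 0.3 0 0 0 0; -0.2 0.3 0.2 0 0 0 0; 0 0 0 0 0 0 0",
)

```text
time_s: 24.6
eef_pos: [0.3872, 0.0211, 0.1521]
eef_rot: [-0.517, 0.518, -0.483, 0.481]
wrist_force: [-1.0, -0.2, -0.1]
opening: -0.002
```

```bash
python3 go.py .393 .0225 .10 .0655
```

```text
t 24.6 pos [0.3872 0.0211 0.1521] F [-0.9763 -0.2279 -0.1373] op -0.002 q6 1.2465249473546292
world d mm [  5.7698   1.4381 -52.086 ] | turn units [ 0.0245  0.0347 -0.0102] | shift units NOW axes [-0.0194  1.0414  0.1202] | shift units after turn [-0.0211  1.0417  0.117 ]
axes x [ 0.0696 -0.9976 -0.0012] y [-0.003  0.001 -1.   ] z [ 0.9976  0.0696 -0.0029]
```

>>> apply_moves(
  plan="-0.02 0.3 0.1 0 0.03 0 0; 0 0.4 0 0 0 0 0; 0 0.3 0 0 0 0 0; 0 0 0 0 0 0 0; 0 0 0 0 0 0 0",
)

```text
time_s: 25.1
eef_pos: [0.3929, 0.0198, 0.104]
eef_rot: [-0.515, 0.515, -0.485, 0.485]
wrist_force: [0.5, -0.4, 0.8]
opening: 0.002
```

```bash
python3 go.py .393 .0225 .086 .0655;  python3 - <<'E'
from h import *
p=ctrl.get_obs()["eef_pos"]
im=ctrl.camera("side")[:,:,::-1].copy(); b=cv2.resize(im[180:270,240:340],None,fx=7,fy=7,interpolation=2)
for z,col in((p[2]+.005,(0,0,255)),(p[2]+.015,(0,255,0))):
  for dx in(-.011,.011):
    for w in(-.0145,.0145):
      q=proj("side",[p[0]+dx-.066*w,p[1]+w+.066*dx,z]); cv2.circle(b,tuple(((q-[240,180]+.5)*7).astype(int)),2,col,-1)
cv2.imwrite("pics/l1.png",b[:600])
im=ctrl.camera("top")[:,:,::-1].copy(); cv2.imwrite("pics/l2.png",cv2.resize(im[170:260,200:310],None,fx=6,fy=6,interpolation=2))
E
```

```text
t 25.1 pos [0.3929 0.0198 0.104 ] F [ 0.454  -0.3526  0.7884] op 0.002 q6 1.2566962583010173
world d mm [  0.1014   2.711  -18.0257] | turn units [ 0.0017 -0.0414  0.0007] | shift units NOW axes [-0.054   0.3605  0.0054] | shift units after turn [-0.054   0.3605  0.0056]
axes x [ 0.0605 -0.9982  0.0001] y [-0.0002 -0.0001 -1.    ] z [ 0.9982  0.0605 -0.0002]
```

View pics/l1.png

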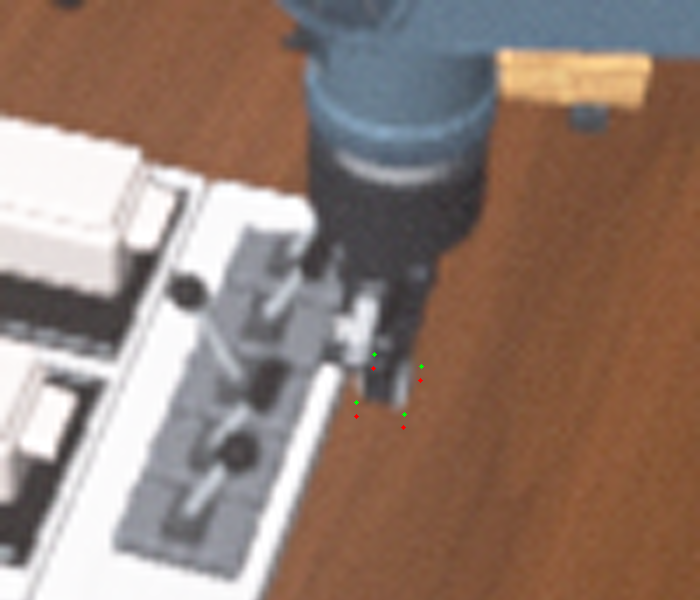

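View pics/l2.png

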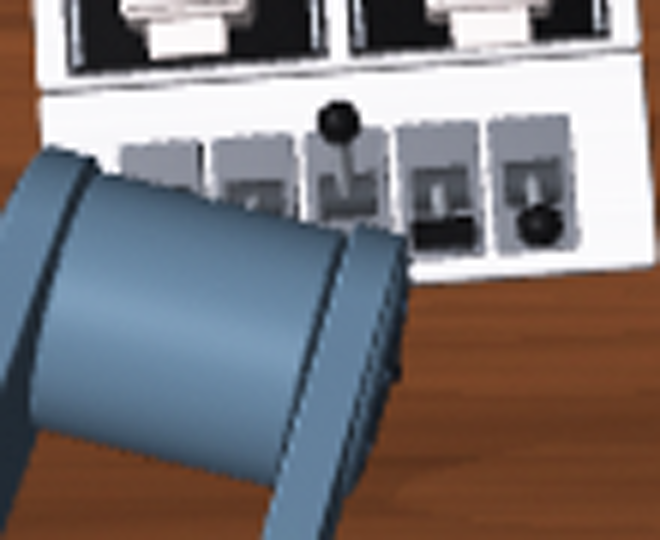

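>>> apply_moves(
  plan="-0.05 0.24 0 0 -0.04 0 0; 0 0.24 0 0 0 0 0; 0 0 0.2 0 0 0 0; 0 0 0.2 0 0 0 0; 0 0 0 0 0 0 0",
)

```text
time_s: 25.7
eef_pos: [0.4154, 0.0237, 0.0808]
eef_rot: [0.517, -0.516, 0.482, -0.484]
wrist_force: [-0.6, -0.0, -0.2]
opening: 0.002
```

```bash
cat > wf.py <<'E'
from go import *
w=np.array([.5905,-.0065]);c,s=np.cos(.0655),np.sin(.0655)
o,r=state();p=o["eef_pos"];d=p[:2]-w
print("warmer xy",c*d[0]+s*d[1],-s*d[0]+c*d[1],"z",p[2],"F",o["wrist_force"],"t",o["time_s"],"yaw",np.arctan2(r.as_matrix()[1,2],r.as_matrix()[0,2]))
E
python3 wf.py
python3 - <<'E'
from h import *
im=ctrl.camera("side")[:,:,::-1].copy(); b=cv2.resize(im[190:260,245:325],None,fx=8,fy=8,interpolation=2)
cv2.imwrite("pics/l3.png",b)
E
```

```text
warmer xy -0.17277977422980076 0.04155733714960777 z 0.0808021783030713 F [-0.5758 -0.0175 -0.1695] t 25.7 yaw 0.06554422143501476
```

View pics/l3.png

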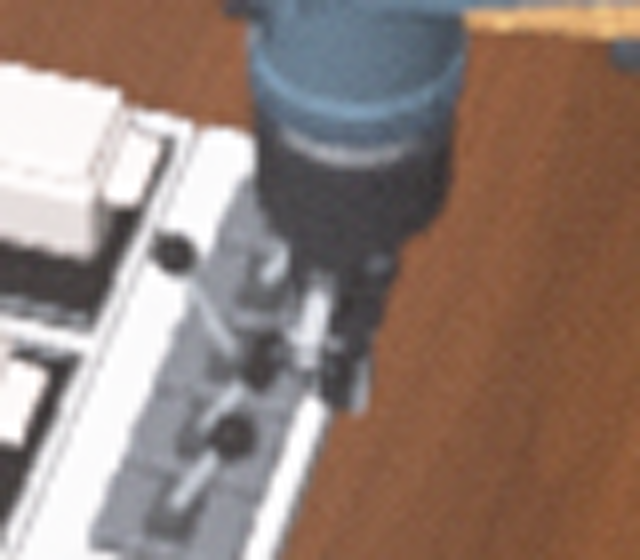

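>>> apply_moves(
  plan="0 0 0.2 0 0 0 0; 0 0 0.25 0 0 0 0; 0 0 0.25 0 0 0 0; 0 0 0.25 0 0 0 0; 0 0 0.1 0 0 0 0",
)

```text
time_s: 26.25
eef_pos: [0.4665, 0.0276, 0.0795]
eef_rot: [0.516, -0.516, 0.483, -0.483]
wrist_force: [-1.5, -1.5, 1.5]
opening: 0.003
```

```bash
python3 wf.py
python3 - <<'E'
from h import *
im=ctrl.camera("side")[:,:,::-1].copy(); b=cv2.resize(im[190:260,235:315],None,fx=8,fy=8,interpolation=2)
cv2.imwrite("pics/l4.png",b)
E
```

```text
warmer xy -0.12151907016740963 0.04211753323977406 z 0.07947016113259579 F [-1.5339 -1.4551  1.5242] t 26.25 yaw 0.06551018603324456
```

View pics/l4.png

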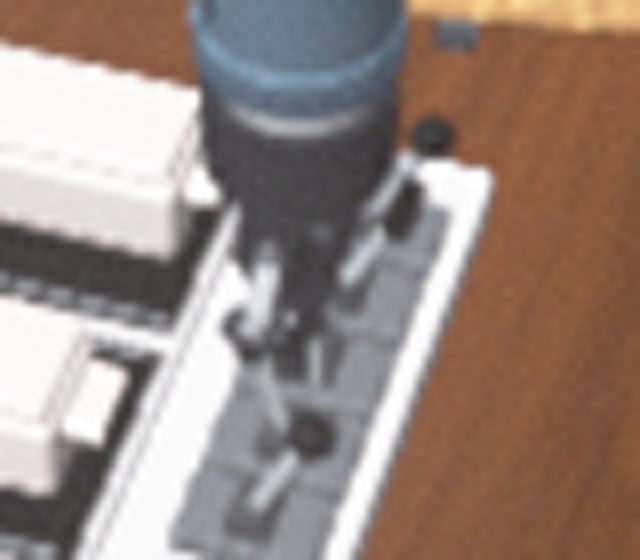

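>>> apply_moves(
  plan="0 0 0.1 0 0 0 0; 0 0 0.06 0 0 0 0; 0 0 0.04 0 0 0 0; 0 0 0 0 0 0 0; 0 0 0 0 0 0 0",
)

```text
time_s: 26.8
eef_pos: [0.475, 0.0282, 0.0795]
eef_rot: [0.516, -0.516, 0.483, -0.483]
wrist_force: [-0.5, -0.6, -0.8]
opening: 0.002
```

```bash
python3 wf.py
```

```text
warmer xy -0.11299753481438414 0.0422254442171708 z 0.07945222447937683 F [-0.4985 -0.5841 -0.7614] t 26.8 yaw 0.06532554713431002
```

>>> apply_moves(
  plan="0 0 0.06 0 0 0 0; 0 0 0.04 0 0 0 0; 0 0 0.04 0 0 0 0; 0 0 0 0 0 0 0; 0 0 0 0 0 0 0",
)

```text
time_s: 27.3
eef_pos: [0.481, 0.0287, 0.0791]
eef_rot: [-0.516, 0.517, -0.484, 0.483]
wrist_force: [-5.3, -1.1, 2.4]
opening: 0.0
```

```bash
python3 wf.py
```

```text
warmer xy -0.10695213477305208 0.04224188431206923 z 0.07913051126881956 F [-5.3423 -1.0656  2.3977] t 27.3 yaw 0.0656111241061397
```

>>> apply_moves(
  plan="0 0 0.03 0 0 0 0; 0 0 0.02 0 0 0 0; 0 0 0 0 0 0 0; 0 0 0 0 0 0 0; 0 0 0 0 0 0 0",
)

```text
time_s: 27.8
eef_pos: [0.4813, 0.0287, 0.0789]
eef_rot: [-0.514, 0.518, -0.485, 0.481]
wrist_force: [-13.4, -1.9, 9.6]
opening: -0.002
```

```bash
python3 wf.py
```

```text
warmer xy -0.10665241991171696 0.0423049060236698 z 0.07887968787243749 F [-13.3975  -1.9398   9.5847] t 27.8 yaw 0.06609480859374979
```

Hard stop reached: the force rises with no further travel. I'll back off and move to the second crossbar.

>>> apply_moves(
  plan="0 0 -0.3 0 0 0 0; 0 0 -0.5 0 0 0 0; 0 0 -0.5 0 0 0 0; 0 0 -0.4 0 0 0 0; 0 0 0 0 0 0 0",
)

```text
time_s: 28.3
eef_pos: [0.3981, 0.0235, 0.0792]
eef_rot: [-0.516, 0.516, -0.484, 0.483]
wrist_force: [0.2, 0.3, -0.6]
opening: -0.004
```

>>> apply_moves(
  plan="0.4 0 0 0 0 0 0; 0.5 0 0 0 0 0 0; 0.5 0 0 0 0 0 0; 0.28 0 0 0 0 0 0; 0 0 0 0 0 0 0",
)

```text
time_s: 28.8
eef_pos: [0.4072, -0.0627, 0.0802]
eef_rot: [0.516, -0.515, 0.483, -0.485]
wrist_force: [0.1, 0.1, 0.1]
opening: 0.001
```

```bash
python3 wf.py; python3 go.py .4130 -.0605 .080 .0655
python3 - <<'E'
from h import *
im=ctrl.camera("side")[:,:,::-1].copy(); b=cv2.resize(im[180:260,235:325],None,fx=7,fy=7,interpolation=2)
cv2.imwrite("pics/l5.png",b)
im=ctrl.camera("top")[:,:,::-1].copy(); cv2.imwrite("pics/l6.png",cv2.resize(im[170:260,200:310],None,fx=6,fy=6,interpolation=2))
E
```

```text
warmer xy -0.18654116370961007 -0.044071196104323064 z 0.0801665772395386 F [0.0685 0.1368 0.0935] t 28.8 yaw 0.06282959711638372
t 28.8 pos [ 0.4072 -0.0627  0.0802] F [0.0685 0.1368 0.0935] op 0.001 q6 1.065390835934799
world d mm [ 5.7566  2.1864 -0.1666] | turn units [-0.022  -0.0223  0.0128] | shift units NOW axes [-0.0364  0.0036  0.1176] | shift units after turn [-0.0361  0.0033  0.1177]
axes x [ 0.0628 -0.998   0.0015] y [ 0.0027 -0.0014 -1.    ] z [0.998  0.0628 0.0026]
```

View pics/l5.png

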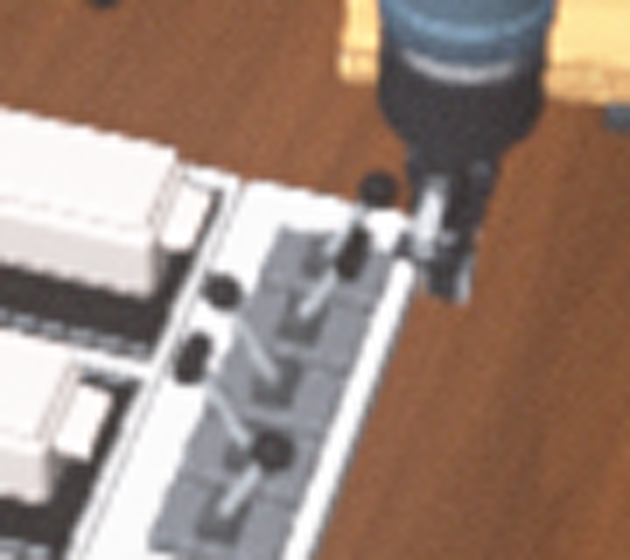

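View pics/l6.png

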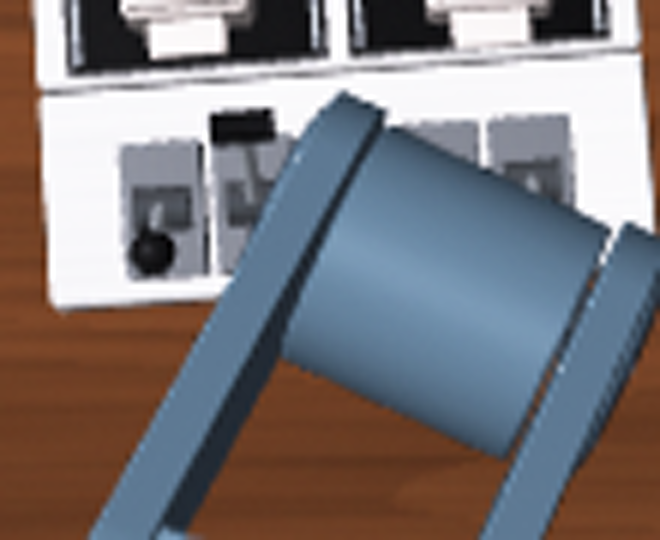

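The first heater is fully on and the balls haven't changed. Now the second lever.

>>> apply_moves(
  plan="-0.04 0 0.2 0 -0.02 0 0; 0 0 0.3 0 0 0 0; 0 0 0.25 0 0 0 0; 0 0 0.25 0 0 0 0; 0 0 0.25 0 0 0 0",
)

```text
time_s: 29.4
eef_pos: [0.4683, -0.0537, 0.0793]
eef_rot: [-0.517, 0.517, -0.483, 0.482]
wrist_force: [-2.0, 1.2, 0.8]
opening: 0.002
```

```bash
python3 wf.py
```

```text
warmer xy -0.12499105159282921 -0.0391185959797021 z 0.07929220998177255 F [-1.9625  1.2431  0.8226] t 29.4 yaw 0.06862380042102557
```

>>> apply_moves(
  plan="0 0 0.1 0 0 0 0; 0 0 0.1 0 0 0 0; 0 0 0.06 0 0 0 0; 0 0 0 0 0 0 0; 0 0 0 0 0 0 0",
)

```text
time_s: 29.9
eef_pos: [0.4804, -0.0536, 0.0795]
eef_rot: [0.517, -0.516, 0.483, -0.483]
wrist_force: [0.1, -0.5, 0.0]
opening: 0.003
```

```bash
python3 wf.py
```

```text
warmer xy -0.11289463696883092 -0.03974983742281582 z 0.07948931563814671 F [ 0.1185 -0.4557  0.0171] t 29.9 yaw 0.06758590805968402
```

>>> apply_moves(
  plan="0 0 0.06 0 0 0 0; 0 0 0.05 0 0 0 0; 0 0 0.04 0 0 0 0; 0 0 0 0 0 0 0; 0 0 0 0 0 0 0",
)

```text
time_s: 30.4
eef_pos: [0.4865, -0.053, 0.0791]
eef_rot: [-0.516, 0.517, -0.484, 0.482]
wrist_force: [-7.2, -1.7, 2.8]
opening: -0.001
```

```bash
python3 wf.py
```

```text
warmer xy -0.10678472247081618 -0.0395760130433453 z 0.07911639509723052 F [-7.1702 -1.6527  2.8289] t 30.4 yaw 0.0680546888335465
```

>>> apply_moves(
  plan="0 0 0.03 0 0 0 0; 0 0 0.01 0 0 0 0; 0 0 0 0 0 0 0; 0 0 0 0 0 0 0; 0 0 0 0 0 0 0",
)

```text
time_s: 30.9
eef_pos: [0.4868, -0.0529, 0.0789]
eef_rot: [-0.515, 0.518, -0.484, 0.481]
wrist_force: [-13.2, -2.2, 8.7]
opening: 0.004
```

>>> apply_moves(
  plan="0 0 -0.3 0 0 0 0; 0 0 -0.5 0 0 0 0; 0 0 -0.6 0 0 0 0; 0 0 -0.6 0 0 0 0; 0 -0.5 -0.4 0 0 0 0",
)

```text
time_s: 31.4
eef_pos: [0.3666, -0.0597, 0.1022]
eef_rot: [-0.516, 0.517, -0.485, 0.481]
wrist_force: [0.2, -0.6, 1.1]
opening: 0.001
```

>>> apply_moves(
  plan="0.9 -0.7 -0.2 0 0 0 0; 0.9 -0.7 -0.2 0 0 0 0; 0.9 0 -0.2 0 0 0 0; 0.9 0 -0.2 0 0 0 0; 0.5 0 0 0 0 0 0",
)

```text
time_s: 31.9
eef_pos: [0.3457, -0.2597, 0.1661]
eef_rot: [-0.516, 0.516, -0.482, 0.485]
wrist_force: [0.5, 0.8, 0.4]
opening: 0.002
```

Run:
```python
from h import *
for n in("side","top"):
    im=ctrl.camera(n)[:,:,::-1].copy(); cv2.imwrite(f"pics/f_{n}.png",im)
im=cv2.imread("pics/f_top.png"); cv2.imwrite("pics/ft.png",cv2.resize(im[95:255,195:405],None,fx=3.75,fy=3.75,interpolation=2))
im=cv2.imread("pics/f_side.png"); cv2.imwrite("pics/fs.png",cv2.resize(im[155:275,180:340],None,fx=5,fy=5,interpolation=2))
```

```text
(no output)
```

View pics/fs.png

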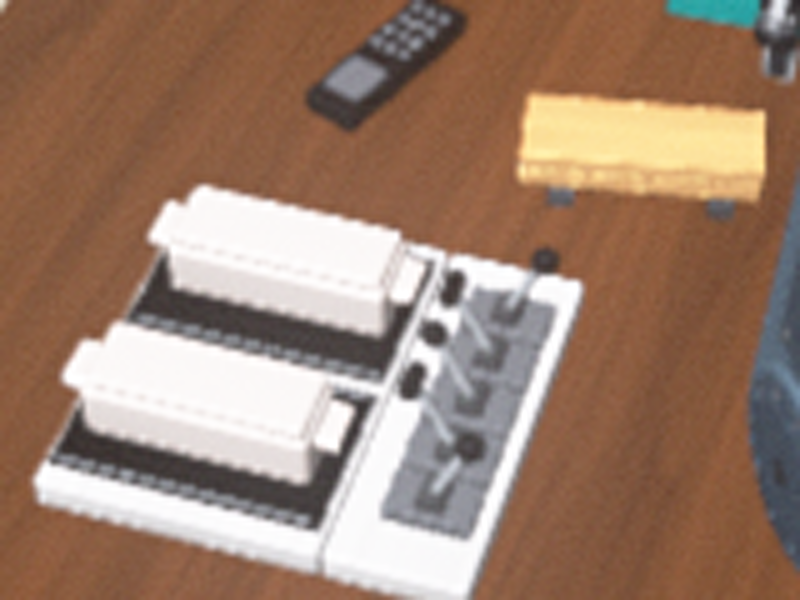

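View pics/ft.png

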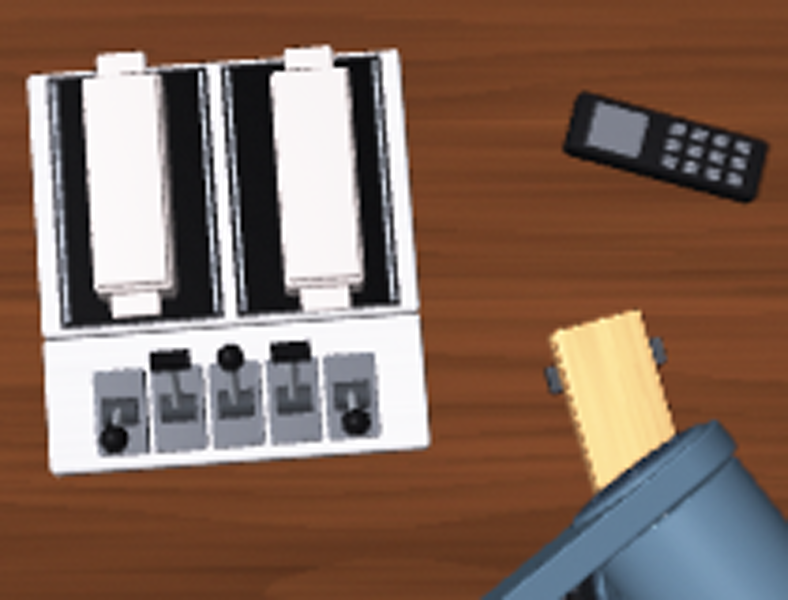

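Both crossbars are at the on stop, in line with the on ball. The balls, dishes and boards are unchanged and the gripper is clear. I'll hand in.

```bash
python3 -c "
from bench import ctrl
print(ctrl.get_obs()['dq'].round(3)); print(ctrl.hand_in())"
```

```text
[ 0.054 -0.028  0.051  0.017  0.03   0.035]
the job is handed in; nothing more can be done
None
```

The job is done and handed in at about 32 s of the 69 s allowed; hand-in gives no verdict.

- **Upper dish:** It stands lengthwise on the free plate. I measured it about 3 mm off centre across the plate, 0 mm along it, and turned about 0.01 rad.
- **Board:** It lies flat on the pile board, within about 3 mm and 0.01 rad. It touched down at the height I predicted, and the lower dish stayed in place.
- **Levers:** I then pushed both crossbar levers (y = ±42 mm) to their hard stops. The force rose to about 13 N with no further movement. The last pictures show both fully on, the three ball levers as they were, and the gripper touching nothing.

**What disagreed or went less well:**
- **Fingertip position:** Touching the table at about 66 mm opening showed the fingertips about 19 mm behind the reported tool point, while the text puts them 11 mm ahead. I used the measured value.
- **First dish check:** My first check of the placed dish's turn, with the view partly blocked, gave 0.033 rad. The later clear view gave 0.055 rad, against about 0.066 for the warmer.
- **Board contact:** The board briefly pressed on the pile with about 23 N before I eased off and released it.

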